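# Fetch the stone drum from behind the viewing stones

## Task

The little stone drum stands at the back of the display board, shut in against the rail by the two viewing stones: lift both stones off and stand them on the felt mat at the side, then fetch the drum and set it in the middle of the wooden disc on the plinth. Once it stands there, put each stone back in the middle of its own pad on the board, the one with the oblong foot squarely on the oblong pad, the one with the round foot on the round pad. Keep all three upright, let go of everything, and leave the tea cup and the oil jar where they are.

Things in the scene. Friction and masses are not known exactly. Their poses are not given: they have to be found in the camera images.
- peak_stone: Loose viewing stone of pale limestone, 0.4 kg, fixed on its own oblong dark wooden foot, 52 (x) by 70 (y) mm, 18 high. Stone 44 (x) by 48 (y) mm, upright-sided from 18 to 90 mm up; a 30 mm wide peak ends at 105 mm. Origin: centre of the underside; z up. Grip across y, 72 mm up. Starts on oblong_pad, left or right of the drum and a little in front, foot 6 mm from it.
- boulder_stone: Loose viewing stone of pale limestone, dome-topped, 0.36 kg, fixed on its own round dark wooden foot 64 mm across, 18 high. Stone 50 mm across, upright-sided from 30 to 82 mm up, dome to 98 mm. Origin: centre of the underside; z up. Yaw is free. Grip 70 mm up (above the drum's top), on the board best along the board's x. Starts on round_pad, across the drum from the peak stone.
- stone_drum: Loose dark stone drum, squat barrel 56 mm across (upright sides 12 to 34 mm up), 44 mm high, paler flat top; 0.27 kg. Origin: centre of the underside; z up. Starts at the back of the board midway between the stones, its centre 17 mm farther back than theirs, 10 mm in front of the rail. Once the stones are gone, grip it along the board's y, 26 mm up.
- display_board: Fixed dark wooden board, 135 (x) by 250 (y) mm, upper face 20 mm above the table. Along its far (+x) edge a rail 12 mm thick, top 50 mm above the table. Origin: centre of the underside, on the table; x points away from the robot, y along the rail; turned up to 0.25 rad.
- oblong_pad: Fixed grey felt oblong on the board, 56 (x) by 74 (y) mm, 3 thick; origin: centre of its underside, 20 mm above the table, axes as the board's; upper face 23 mm above the table. Home of the peak stone, whose foot's long side lies along the pad's y.
- round_pad: Fixed grey felt disc on the board, 68 mm across, 3 thick; origin: centre of its underside, 20 mm above the table; upper face 23 mm above the table. Home of the boulder stone. The two pads' left and right places are exchanged at random.
- side_mat: Fixed grey felt mat on the table at the left or right of the board, 210 (x) by 120 (y) mm, 4 thick: the side area for the two stones, which fit on it one behind the other along its x. Origin: centre of the underside, on the table.
- plinth: Fixed grey granite-like block, 100 by 100 mm, 50 high, with a pale wooden disc 84 mm across and 8 thick on top (upper face 58 mm above the table), on the other side of the board from the mat. Origin: centre of the underside, on the table; the disc is centred above it.
- tea_cup: White tea cup, 64 mm across, 55 high, between the robot and the board; not to be disturbed. Origin: centre of the underside.
- oil_jar: Amber jar with a wooden cap, 52 mm across, 85 high, behind the board to the left; not to be disturbed. Origin: centre of the underside.

How it is judged:
By the outcome, as a careful person would: the job done as asked, in the order asked, and still so for the second after the job is handed in, with the robot touching nothing.
It also fails if it takes over 115 s, if anything falls off the work surface, if the arm or the gripper's body presses on something with over 40 N, if the wrist force passes 120 N, or if a joint passes its speed limit or range.

## Robot

A 6-joint arm with a two-finger parallel gripper is mounted at the origin on the work surface. World frame = base frame: x ahead of the robot, y to its left, z up, the work surface at z = 0. Lengths are in m, angles in rad, forces in N, time in s.
With the tool pointing down it reaches from about 0.4 to 0.825 m from the base axis. Payload 7 kg.
Tool frame: the origin (TCP) lies midway between the tips of the shut fingers; the grasp point (between the pads) lies hold_point_z behind it (hold_point_z is the distance from the TCP to the grasp point, in m); z points along the fingers, y is the line along which they close (so a half turn about z gives the same grasp; the last joint's range is limited). The gripper opens to 88 mm and grips with 3 to 60 N. Pads are 19 mm wide; open, the fingers measure 130 mm over their backs; the gripper's body (78 mm by 193 mm) begins 47 mm behind the grasp point.
Start: joints at [1.522, 0.359, 0.012, 0, -1.224, -0.288], TCP at [0.223, 0.637, 0.227] pointing down, gripper open.
Joint ranges: [-3.07, 3.07], [-1.43, 2.12], [-1.02, 1.25], [-3.03, 1.67], [-3.05, -0], [-3.03, 3.03]. Speed limits (rad/s): [2.39, 2.39, 3.01, 3.14, 3.14, 3.14].

## Interface

Orientations are given as [roll, pitch, yaw] about the fixed x, y, z axes, in that order (R = Rz(yaw) Ry(pitch) Rx(roll)).
In Python, from station import * gives the robot as it stands.
- The arm moves only by the tool apply_moves, never from a script. Its argument "steps" is a list of rows, each an object with "translation": the shift along the world's x, y, z scaled (see below), a list of three; "rotation": the turn, a rotation vector about the world's x, y, z scaled (see below), a list of three. A call has exactly 10 rows; each row is the pose to reach, as a shift and turn from the pose commanded when the call began; what a row does not reach only later rows make up. The controller multiplies each number of a shift by 250 mm and each number of a turn by 30 degrees. A row lasts 1/12 s, in which the tool goes at most 41.7 mm and 7.16 degrees, less where a joint would pass 70% of its speed; a pose out of reach is approached as far as the arm can. A call with a number of a shift or a turn outside -1 to 1 is refused whole. A call with a gripper value outside its range is refused whole. "jaw" is the closure, from -1 (fully open) to 1 (shut), so that 0 is half open, set as the call begins (left out, the last holds). The fingers move at their own pace and stop on an object; "newtons" is the grip in N (left out, the last holds). Time passes only in rows, so rows that repeat a pose let the fingers close, or fill a call up. It gives the time, the measured TCP pose, the force, the opening and the grip force at its end, in the units of the state.
- get_state(): the state, without advancing time (a new reading comes with each control period).
- grab_frame(name): name is "side" or "top" or "wrist"; returns the picture (420x560x3 uint8, blue, green, red); there is no depth.
- camera_model(name): a dict with "fx", "fy", "cx", "cy" (pixels), "xyz" and "rotation" of the camera in the world. Camera axes: x right, y down, z forward; pixel columns grow to the right and rows downward; lengths in m; the calibration is good to about 2 mm. The wrist camera is an equidistant fisheye: a pixel r from the principal point sees the ray r / f radians off the axis. A picture is of the moment at which its call begins: read the wrist's pose just before it. camera_model takes no time and is no camera call; for the wrist camera it gives the pose at the moment of the call.
- job_done(): hands the job in; it is judged then, once.
The state is a dict: "t": time; "q": joint angles; "qd": joint speeds; "joint_efforts": joint torques, N m; "eef_pos": TCP position; "ee_rot": TCP orientation; "force": force on the tool from outside, world axes, zero at the start; "moment": the same for the moment, N m; "width": finger opening in m; "gripper_force": force on a finger pad.
Only numpy, scipy, OpenCV 4.12 (cv2) and the standard library are available. Lean on these libraries where they do the work, as an engineer would, in place of code of your own. Each camera call takes 0.05 s, during which the arm holds its last target. There are 200 camera calls.

## Working session

There is one attempt and no reset: what is moved stays moved. The work goes in short steps, Python scripts to look and compute and a tool call to move; the robot and the scene stay as the last step left them, time stands still between calls to the robot, and variables do not carry over. Pictures are saved under pics/ and viewed, at most 14 in all, crops included, and the job is handed in when it is done.

Besides the shell and the picture viewer there is one more tool, called after ">>>" as name(argument=value, ...), one argument or row to a line, values as JSON. apply_moves: Moves the arm, as the interface text tells. Shifts and turns lie within -1 to 1; 1 stands for 250 mm of shift or 30 degrees of turn. Its arguments: {"type":"object","properties":{"steps":{"type":"array"},"jaw":{"type":"number"},"newtons":{"type":"number"}},"required":["steps"]}

```bash
mkdir -p pics; ls
python3 - <<'E'
from station import *
import cv2
s=get_state();print({k:s[k] for k in('t','eef_pos','ee_rot','width','force')})
try: print(hold_point_z)
except Exception as e: print(e)
for n in('top','side'):
    print(n,camera_model(n)); cv2.imwrite(f'pics/{n}0.png',grab_frame(n))
E
```

```text
pics
{'t': 0.0, 'eef_pos': array([0.22292379, 0.63661392, 0.22563795]), 'ee_rot': array([ 3.13996974e+00, -1.41359866e-04, -3.36877770e-01]), 'width': 0.08784519076494086, 'force': array([-0.47920504,  0.36341418, -0.09768626])}
0.0188
top {'fx': 479.13357691780584, 'fy': 479.13357691780584, 'cx': 282.9540979502793, 'cy': 210.31393157114496, 'xyz': array([ 0.51000209, -0.00434402,  0.97058549]), 'rotation': array([-3.08294412,  0.03249644, -1.58147165])}
side {'fx': 384.35462443202107, 'fy': 384.35462443202107, 'cx': 279.9949451019148, 'cy': 205.77314775396644, 'xyz': array([0.45741862, 0.44770297, 0.62917505]), 'rotation': array([-2.47671041, -0.0153687 , -2.91966393])}
```

View pics/top0.png

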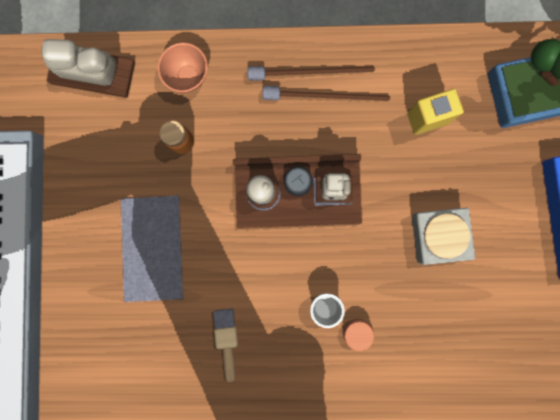

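View pics/side0.png

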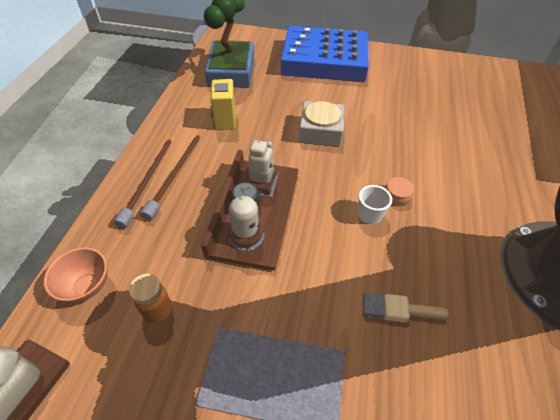

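The top view shows the boulder at (262,190), the drum at (297,181) and the peak at (336,187). The mat is on the left at (152,248), the plinth disc at (447,236), the cup at (327,311) and the jar at (176,137).

```bash
cat > h.py <<'E'
from station import *
import cv2, numpy as np
from scipy.spatial.transform import Rotation as R
def ray(m,u,v,fish=False):
    a=np.array([(u-m['cx'])/m['fx'],(v-m['cy'])/m['fy']])
    if fish:
        t=np.linalg.norm(a); d=np.r_[a/max(t,1e-9)*np.sin(t),np.cos(t)]
    else: d=np.r_[a,1]
    return R.from_euler('xyz',m['rotation']).as_matrix()@d
def pt(m,u,v,z,fish=False):
    d=ray(m,u,v,fish); return (m['xyz']+d*(z-m['xyz'][2])/d[2]).round(4)
E
python3 - <<'E'
from h import *
m=camera_model('top'); im=cv2.imread('pics/top0.png')
cv2.imwrite('pics/crop0.png',cv2.resize(im[145:240,225:370],None,fx=5.4,fy=5.4,interpolation=cv2.INTER_CUBIC))
for n,p,z in [('boulder top',(261,188),.115),('drum top',(297.5,181),.064),('peak',(337,185),.12),('cup',(327,311),.055),('jar',(174,133),.085),('disc',(447,236),.058),
 ('bNL',(237,228),.02),('bNR',(361,225),.02),('rL',(236,158),.05),('rR',(359,155),.05)]: print(n,pt(m,*p,z))
hsv=cv2.cvtColor(im,cv2.COLOR_BGR2HSV)
mk=np.zeros(im.shape[:2],np.uint8); mk[185:310,112:192]=(hsv[185:310,112:192,1]<70)*255
c=max(cv2.findContours(mk,0,2)[0],key=cv2.contourArea); r=cv2.minAreaRect(c); b=cv2.boxPoints(r)
print(r,[pt(m,*p,.004) for p in b])
mk=np.zeros(im.shape[:2],np.uint8); s=im[195:275,405:485].astype(int); mk[195:275,405:485]=((s[...,2]>170)&(s[...,2]-s[...,0]>50))*255
c=max(cv2.findContours(mk,0,2)[0],key=cv2.contourArea);e=cv2.fitEllipse(cv2.convexHull(c));print(e,pt(m,*e[0],.058))
E
```

```text
boulder top [0.6012 0.062  0.115 ]
drum top [ 0.6191 -0.0037  0.064 ]
peak [ 0.6041 -0.0739  0.12  ]
cup [ 0.3728 -0.0562  0.055 ]
jar [0.7108 0.2277 0.085 ]
disc [ 0.5116 -0.2836  0.058 ]
bNL [0.5321 0.1178 0.02  ]
bNR [ 0.5352 -0.1279  0.02  ]
rL [0.6674 0.1153 0.05  ]
rR [ 0.6694 -0.1229  0.05  ]
((151.1397247314453, 248.27261352539062), (104.18782806396484, 59.25566864013672), 87.87889862060547) [array([0.598 , 0.3609, 0.004 ]), array([0.6008, 0.2387, 0.004 ]), array([0.3903, 0.2304, 0.004 ]), array([0.3867, 0.351 , 0.004 ])]
((455.3710632324219, 245.57147216796875), (80.70584869384766, 120.54124450683594), 45.084495544433594) [ 0.4935 -0.2986  0.058 ]
```

View pics/crop0.png

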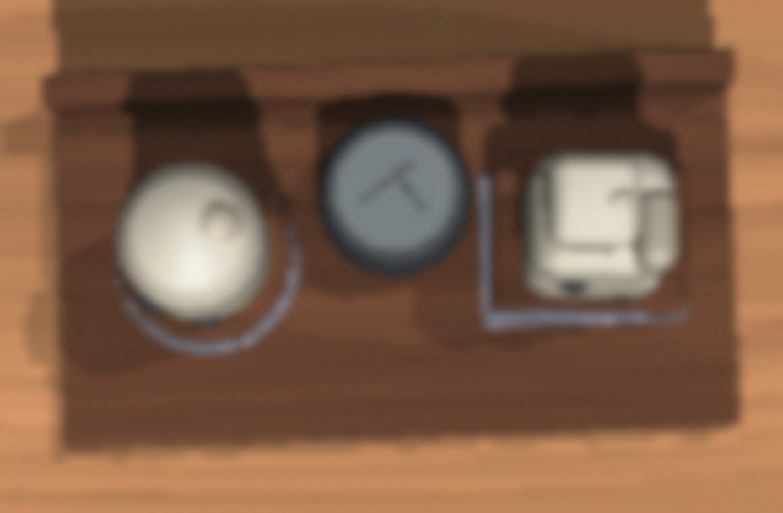

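The board is at yaw ≈ 0.01, with its stones lined up across y. I'll go over it for a close wrist view.

>>> apply_moves(
  steps=[
    {"translation":[0.05,-0.1,0.05],"rotation":[0,0,0.08]},
    {"translation":[0.1,-0.2,0.1],"rotation":[0,0,0.16]},
    {"translation":[0.15,-0.3,0.15],"rotation":[0,0,0.24]},
    {"translation":[0.2,-0.4,0.2],"rotation":[0,0,0.32]},
    {"translation":[0.25,-0.5,0.25],"rotation":[0,0,0.4]},
    {"translation":[0.3,-0.6,0.3],"rotation":[0,0,0.48]},
    {"translation":[0.35,-0.7,0.3],"rotation":[0,0,0.56]},
    {"translation":[0.4,-0.8,0.3],"rotation":[0,0,0.62]},
    {"translation":[0.45,-0.9,0.3],"rotation":[0,0,0.66]},
    {"translation":[0.5,-1,0.3],"rotation":[0,0,0.66]},
  ],
  jaw=-1,
)

```text
t: 0.93
eef_pos: [0.3483, 0.3856, 0.3014]
ee_rot: [3.141, 0.0, 0.01]
force: [-0.1, -0.4, -0.3]
width: 0.0875
gripper_force: 0.0
```

>>> apply_moves(
  steps=[
    {"translation":[0.05,-0.1,0],"rotation":[0,0,0]},
    {"translation":[0.1,-0.2,0],"rotation":[0,0,0]},
    {"translation":[0.15,-0.3,0],"rotation":[0,0,0]},
    {"translation":[0.2,-0.4,0],"rotation":[0,0,0]},
    {"translation":[0.25,-0.5,0],"rotation":[0,0,0]},
    {"translation":[0.3,-0.6,0],"rotation":[0,0,0]},
    {"translation":[0.35,-0.7,0],"rotation":[0,0,0]},
    {"translation":[0.4,-0.8,0],"rotation":[0,0,0]},
    {"translation":[0.45,-0.9,0],"rotation":[0,0,0]},
    {"translation":[0.5,-1,0],"rotation":[0,0,0]},
  ],
)

```text
t: 1.77
eef_pos: [0.4732, 0.1356, 0.3014]
ee_rot: [3.142, 0.0, 0.009]
force: [0.3, -0.2, -0.1]
width: 0.0872
gripper_force: 0.0
```

>>> apply_moves(
  steps=[
    {"translation":[0.05,-0.07,0],"rotation":[0,0,0]},
    {"translation":[0.1,-0.14,0],"rotation":[0,0,0]},
    {"translation":[0.15,-0.21,0],"rotation":[0,0,0]},
    {"translation":[0.2,-0.28,0],"rotation":[0,0,0]},
    {"translation":[0.25,-0.35,0],"rotation":[0,0,0]},
    {"translation":[0.3,-0.42,0],"rotation":[0,0,0]},
    {"translation":[0.35,-0.49,0],"rotation":[0,0,0]},
    {"translation":[0.38,-0.56,0],"rotation":[0,0,0]},
    {"translation":[0.4,-0.62,0],"rotation":[0,0,0]},
    {"translation":[0.4,-0.62,0],"rotation":[0,0,0]},
  ],
)

```text
t: 2.6
eef_pos: [0.5734, -0.0201, 0.3007]
ee_rot: [3.141, 0.002, 0.007]
force: [0.6, -0.1, -0.2]
width: 0.0875
gripper_force: 0.0
```

Run:
```python
from h import *
s=get_state();print({k:s[k] for k in('t','q','eef_pos','ee_rot','width','force')})
print(camera_model('wrist')); cv2.imwrite('pics/w1.png',grab_frame('wrist'))
```

```text
{'t': 2.6, 'q': array([ 3.06014685e-01,  1.53832091e-01, -9.60127321e-02,  2.78101569e-04,
       -1.32270701e+00,  1.27144400e+00]), 'eef_pos': array([ 0.57342684, -0.0200839 ,  0.30068031]), 'ee_rot': array([3.14081747e+00, 1.59797273e-03, 6.73026115e-03]), 'width': 0.08748856289333741, 'force': array([ 0.62352202, -0.08099479, -0.16920647])}
{'fx': 325.19226210127806, 'fy': 325.19226210127806, 'cx': 276.96338733160485, 'cy': 213.70455084734897, 'xyz': array([ 0.6552605 , -0.01990623,  0.45802138]), 'rotation': array([ 2.83867192e+00, -2.01038883e-03, -1.56409808e+00])}
```

View pics/w1.png

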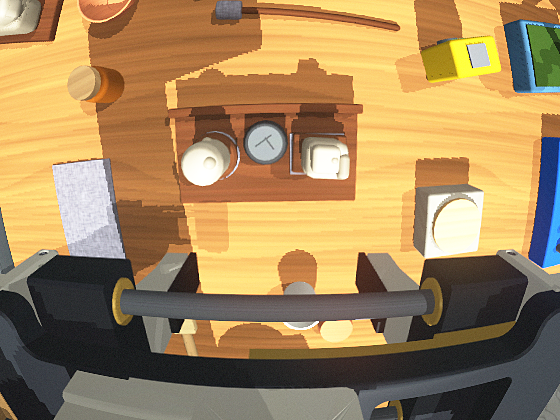

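The wrist view shows the boulder at (205,162), drum (265,143), peak (326,158) and board front edge (180,202)–(355,198). I'll enlarge the board.

Run:
```python
import cv2
im=cv2.imread('pics/w1.png'); cv2.imwrite('pics/w1c.png',cv2.resize(im[95:207,165:365],None,fx=4,fy=4,interpolation=cv2.INTER_CUBIC))
```

```text
(no output)
```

View pics/w1c.png

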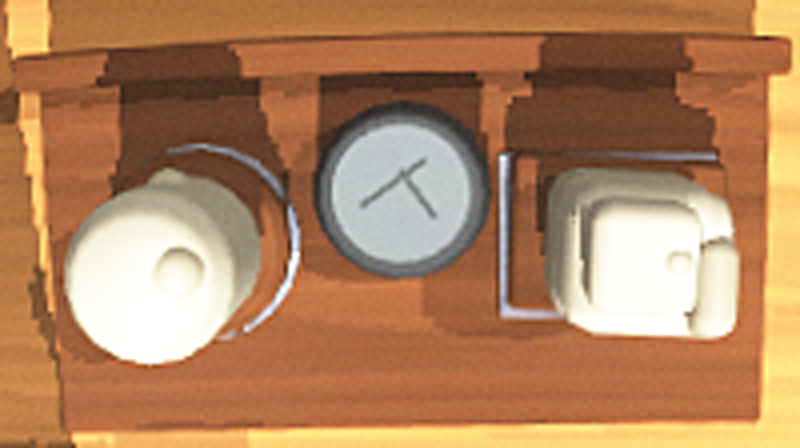

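Run:
```python
from h import *
m={'fx': 325.192,'fy':325.192,'cx':276.963,'cy':213.7046,'xyz':np.array([0.6552605,-0.01990623,0.45802138]),'rotation':np.array([2.83867192,-2.01038883e-03,-1.56409808])}
f=lambda x,y,z:pt(m,(x+.5)/4-.5+165,(y+.5)/4-.5+95,z,True)
for n,x,y,z in [('drumtop',402,193,.064),('drum widest L',316,193,.045),('drum widest R',489,193,.045),('padBL',499,152,.023),('padFL',499,319,.023),('padBR',718,155,.023),('boardFL',72,432,.02),('boardFR',758,420,.02),
 ('arcR',300,235,.023),('arcTop',195,145,.023),('arcBot',232,338,.023),('boulder L',64,280,.105),('boulder bot',150,364,.105),
 ('peakstone FR',738,336,.113),('stone BL',548,170,.113)]: print(n,f(x,y,z))
```

```text
drumtop [ 0.6216 -0.0066  0.064 ]
drum widest L [0.6201 0.0213 0.045 ]
drum widest R [ 0.6201 -0.0335  0.045 ]
padBL [ 0.6321 -0.0374  0.023 ]
padFL [ 0.5754 -0.0382  0.023 ]
padBR [ 0.6331 -0.1113  0.023 ]
boardFL [0.5342 0.1139 0.02  ]
boardFR [ 0.54   -0.1312  0.02  ]
arcR [0.604  0.0291 0.023 ]
arcTop [0.6351 0.0643 0.023 ]
arcBot [0.5686 0.0533 0.023 ]
boulder L [0.6021 0.0874 0.105 ]
boulder bot [0.5776 0.0634 0.105 ]
peakstone FR [ 0.5882 -0.1002  0.113 ]
stone BL [ 0.6323 -0.0468  0.113 ]
```

>>> apply_moves(
  steps=[
    {"translation":[0.03,-0.05,0],"rotation":[0,0,0.005]},
    {"translation":[0.06,-0.1,0],"rotation":[0,0,0.01]},
    {"translation":[0.09,-0.16,-0.05],"rotation":[0,0,0.015]},
    {"translation":[0.124,-0.22,-0.1],"rotation":[0,0,0.017]},
    {"translation":[0.124,-0.22,-0.16],"rotation":[0,0,0.017]},
    {"translation":[0.124,-0.22,-0.22],"rotation":[0,0,0.017]},
    {"translation":[0.124,-0.22,-0.28],"rotation":[0,0,0.017]},
    {"translation":[0.124,-0.22,-0.34],"rotation":[0,0,0.017]},
    {"translation":[0.124,-0.22,-0.4],"rotation":[0,0,0.017]},
    {"translation":[0.124,-0.22,-0.4],"rotation":[0,0,0.017]},
  ],
)

```text
t: 3.48
eef_pos: [0.602, -0.0721, 0.1983]
ee_rot: [-3.141, 0.005, 0.018]
force: [-1.3, 1.4, -0.7]
width: 0.0876
gripper_force: 0.0
```

Run:
```python
from h import *
s=get_state();print({k:s[k] for k in('t','eef_pos','ee_rot')})
print(camera_model('wrist')); im=grab_frame('wrist');cv2.imwrite('pics/w2.png',im)
cv2.imwrite('pics/w2c.png',cv2.resize(im[60:300,120:440],None,fx=2.5,fy=2.5,interpolation=cv2.INTER_CUBIC))
```

```text
{'t': 3.4833, 'eef_pos': array([ 0.60200339, -0.07214951,  0.19827787]), 'ee_rot': array([-3.14128776,  0.00521971,  0.0177095 ])}
{'fx': 325.19226210127806, 'fy': 325.19226210127806, 'cx': 276.96338733160485, 'cy': 213.70455084734897, 'xyz': array([ 0.68439902, -0.07124182,  0.35532442]), 'rotation': array([ 2.83501473e+00, -9.69870235e-04, -1.55310194e+00])}
```

View pics/w2c.png

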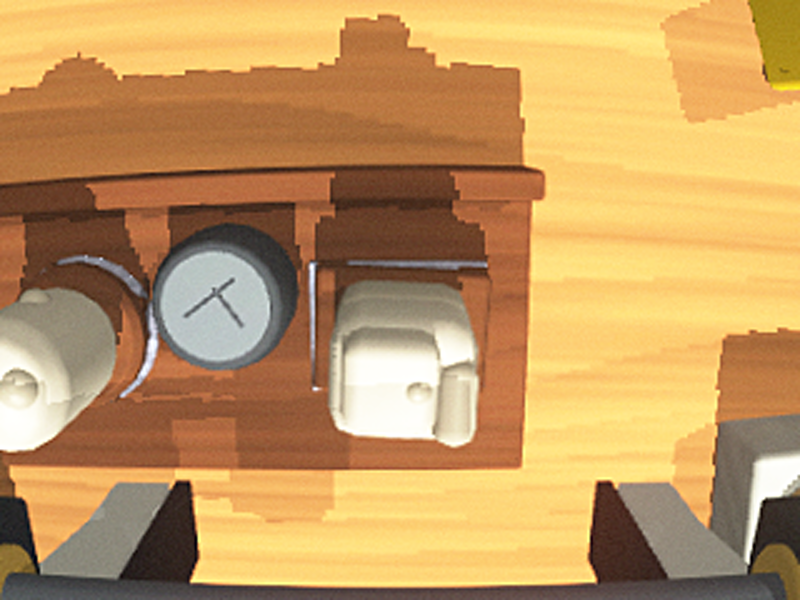

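Run:
```python
from h import *
m={'fx': 325.192,'fy':325.192,'cx':276.963,'cy':213.7046,'xyz':np.array([0.68439902,-0.07124182,0.35532442]),'rotation':np.array([2.83501473,-9.69870235e-04,-1.55310194])}
f=lambda x,y,z:pt(m,(x+.5)/2.5-.5+120,(y+.5)/2.5-.5+60,z,True)
for n,x,y,z in [('drumtop',218,307,.064),('padBL',311,261,.023),('padFL',315,391,.023),('padBR',488,262,.023),('stoneL',329,390,.113),('stoneR',479,390,.113),('boardFR',521,467,.02),('boardFL',175,467,.02)]: print(n,f(x,y,z))
print(get_state()['eef_pos'])
```

```text
drumtop [ 0.6215 -0.0076  0.064 ]
padBL [ 0.6324 -0.0385  0.023 ]
padFL [ 0.5759 -0.0398  0.023 ]
padBR [ 0.6333 -0.1117  0.023 ]
stoneL [ 0.6057 -0.0527  0.113 ]
stoneR [ 0.6065 -0.0999  0.113 ]
boardFR [ 0.5404 -0.132   0.02  ]
boardFL [0.537  0.0262 0.02  ]
[ 0.60287365 -0.07238042  0.20015147]
```

>>> apply_moves(
  steps=[
    {"translation":[0.008,-0.014,-0.06],"rotation":[0,0,0]},
    {"translation":[0.008,-0.014,-0.12],"rotation":[0,0,0]},
    {"translation":[0.008,-0.014,-0.18],"rotation":[0,0,0]},
    {"translation":[0.008,-0.014,-0.24],"rotation":[0,0,0]},
    {"translation":[0.008,-0.014,-0.3],"rotation":[0,0,0]},
    {"translation":[0.008,-0.014,-0.36],"rotation":[0,0,0]},
    {"translation":[0.008,-0.014,-0.42],"rotation":[0,0,0]},
    {"translation":[0.008,-0.014,-0.47],"rotation":[0,0,0]},
    {"translation":[0.008,-0.014,-0.496],"rotation":[0,0,0]},
    {"translation":[0.008,-0.014,-0.496],"rotation":[0,0,0]},
  ],
)

```text
t: 4.37
eef_pos: [0.6057, -0.0762, 0.077]
ee_rot: [3.141, 0.001, 0.018]
force: [-0.5, 0.7, 1.0]
width: 0.0875
gripper_force: 0.0
```

>>> apply_moves(
  steps=[
    {"translation":[0,0,0],"rotation":[0,0,0]},
    {"translation":[0,0,0],"rotation":[0,0,0]},
    {"translation":[0,0,0],"rotation":[0,0,0]},
    {"translation":[0,0,0],"rotation":[0,0,0]},
    {"translation":[0,0,0],"rotation":[0,0,0]},
    {"translation":[0,0,0],"rotation":[0,0,0]},
    {"translation":[0,0,0],"rotation":[0,0,0]},
    {"translation":[0,0,0],"rotation":[0,0,0]},
    {"translation":[0,0,0],"rotation":[0,0,0]},
    {"translation":[0,0,0],"rotation":[0,0,0]},
  ],
  jaw=0.3,
  newtons=20,
)

```text
t: 5.2
eef_pos: [0.6063, -0.0763, 0.0779]
ee_rot: [-3.141, -0.001, 0.018]
force: [-0.8, 2.3, 3.3]
width: 0.0481
gripper_force: 19.7
```

>>> apply_moves(
  steps=[
    {"translation":[0,0,0.02],"rotation":[0,0,0]},
    {"translation":[0,0,0.06],"rotation":[0,0,0]},
    {"translation":[0,0,0.12],"rotation":[0,0,0]},
    {"translation":[0,0,0.2],"rotation":[0,0,0]},
    {"translation":[0,0,0.28],"rotation":[0,0,0]},
    {"translation":[0,0,0.36],"rotation":[0,0,0]},
    {"translation":[0,0,0.44],"rotation":[0,0,0]},
    {"translation":[0,0,0.52],"rotation":[0,0,0]},
    {"translation":[0,0,0.58],"rotation":[0,0,0]},
    {"translation":[0,0,0.6],"rotation":[0,0,0]},
  ],
  newtons=25,
)

```text
t: 6.03
eef_pos: [0.6068, -0.0767, 0.2306]
ee_rot: [3.142, -0.003, 0.018]
force: [0.3, 0.1, -3.9]
width: 0.0482
gripper_force: 24.6
```

>>> apply_moves(
  steps=[
    {"translation":[-0.01,0.03,0],"rotation":[0,0,0]},
    {"translation":[-0.03,0.08,0],"rotation":[0,0,0]},
    {"translation":[-0.07,0.16,0],"rotation":[0,0,0]},
    {"translation":[-0.12,0.26,0],"rotation":[0,0,0]},
    {"translation":[-0.17,0.36,0],"rotation":[0,0,0]},
    {"translation":[-0.22,0.46,0],"rotation":[0,0,0]},
    {"translation":[-0.27,0.56,0],"rotation":[0,0,0]},
    {"translation":[-0.32,0.66,0],"rotation":[0,0,0]},
    {"translation":[-0.37,0.76,0],"rotation":[0,0,0]},
    {"translation":[-0.4,0.82,0],"rotation":[0,0,0]},
  ],
)

```text
t: 6.87
eef_pos: [0.5034, 0.1307, 0.2261]
ee_rot: [3.141, 0.002, 0.019]
force: [0.2, -0.6, -4.7]
width: 0.0484
gripper_force: 24.6
```

>>> apply_moves(
  steps=[
    {"translation":[-0.03,0.06,0],"rotation":[0,0,0]},
    {"translation":[-0.08,0.14,0],"rotation":[0,0,0]},
    {"translation":[-0.13,0.24,0],"rotation":[0,0,0]},
    {"translation":[-0.18,0.36,0],"rotation":[0,0,0]},
    {"translation":[-0.23,0.48,0],"rotation":[0,0,0]},
    {"translation":[-0.27,0.58,0],"rotation":[0,0,0]},
    {"translation":[-0.3,0.64,0],"rotation":[0,0,0]},
    {"translation":[-0.304,0.652,0],"rotation":[0,0,0]},
    {"translation":[-0.304,0.652,0],"rotation":[0,0,0]},
    {"translation":[-0.304,0.652,0],"rotation":[0,0,0]},
  ],
)

```text
t: 7.7
eef_pos: [0.4291, 0.2912, 0.2266]
ee_rot: [3.14, 0.001, 0.019]
force: [-0.4, 0.2, -5.0]
width: 0.0481
gripper_force: 24.6
```

Run:
```python
from h import *
s=get_state();print({k:s[k] for k in('t','q','eef_pos','ee_rot','width')})
print(camera_model('wrist')); im=grab_frame('wrist');cv2.imwrite('pics/w3.png',im)
```

```text
{'t': 7.7, 'q': array([ 9.74845829e-01,  1.01508788e-01, -3.26994512e-01, -3.20944413e-04,
       -1.14436448e+00,  6.14681453e-01]), 'eef_pos': array([0.42909962, 0.29118328, 0.22657666]), 'ee_rot': array([3.14006871e+00, 1.43310398e-03, 1.85968106e-02]), 'width': 0.048097195597199584}
{'fx': 325.19226210127806, 'fy': 325.19226210127806, 'cx': 276.96338733160485, 'cy': 213.70455084734897, 'xyz': array([0.51088594, 0.29243225, 0.38394136]), 'rotation': array([ 2.83884042e+00, -2.78943017e-03, -1.55221408e+00])}
```

View pics/w3.png

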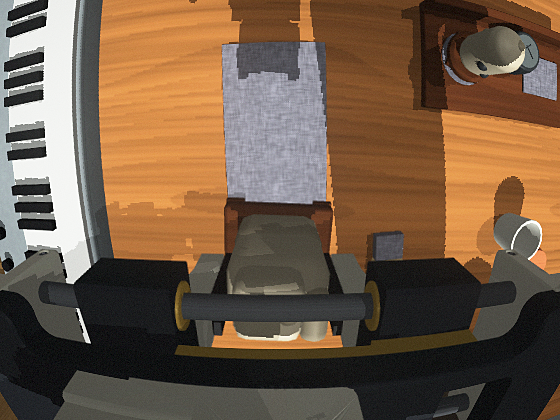

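The peak is held upright over the near end of the mat; the mat's far corners are at (222,44) and (327,42). Lowering.

>>> apply_moves(
  steps=[
    {"translation":[0,0,-0.06],"rotation":[0,0,0]},
    {"translation":[0,0,-0.14],"rotation":[0,0,0]},
    {"translation":[0,0,-0.22],"rotation":[0,0,0]},
    {"translation":[0,0,-0.3],"rotation":[0,0,0]},
    {"translation":[0,0,-0.38],"rotation":[0,0,0]},
    {"translation":[0,0,-0.46],"rotation":[0,0,0]},
    {"translation":[0,0,-0.53],"rotation":[0,0,0]},
    {"translation":[0,0,-0.59],"rotation":[0,0,0]},
    {"translation":[0,0,-0.63],"rotation":[0,0,0]},
    {"translation":[0,0,-0.65],"rotation":[0,0,0]},
  ],
)

```text
t: 8.58
eef_pos: [0.4299, 0.2901, 0.0637]
ee_rot: [3.14, 0.001, 0.016]
force: [-0.6, -0.2, -5.5]
width: 0.0482
gripper_force: 24.6
```

>>> apply_moves(
  steps=[
    {"translation":[0,0,-0.005],"rotation":[0,0,0]},
    {"translation":[0,0,-0.01],"rotation":[0,0,0]},
    {"translation":[0,0,-0.015],"rotation":[0,0,0]},
    {"translation":[0,0,-0.018],"rotation":[0,0,0]},
    {"translation":[0,0,-0.02],"rotation":[0,0,0]},
    {"translation":[0,0,-0.02],"rotation":[0,0,0]},
    {"translation":[0,0,-0.02],"rotation":[0,0,0]},
    {"translation":[0,0,-0.02],"rotation":[0,0,0]},
    {"translation":[0,0,-0.02],"rotation":[0,0,0]},
    {"translation":[0,0,-0.02],"rotation":[0,0,0]},
  ],
)

```text
t: 9.42
eef_pos: [0.4301, 0.2916, 0.0601]
ee_rot: [-3.141, -0.0, 0.018]
force: [1.0, -0.4, -5.2]
width: 0.048
gripper_force: 24.6
```

Not yet touching, about 2 mm to go.

>>> apply_moves(
  steps=[
    {"translation":[0,0,-0.002],"rotation":[0,0,0]},
    {"translation":[0,0,-0.004],"rotation":[0,0,0]},
    {"translation":[0,0,-0.006],"rotation":[0,0,0]},
    {"translation":[0,0,-0.008],"rotation":[0,0,0]},
    {"translation":[0,0,-0.01],"rotation":[0,0,0]},
    {"translation":[0,0,-0.01],"rotation":[0,0,0]},
    {"translation":[0,0,-0.01],"rotation":[0,0,0]},
    {"translation":[0,0,-0.01],"rotation":[0,0,0]},
    {"translation":[0,0,-0.01],"rotation":[0,0,0]},
    {"translation":[0,0,-0.01],"rotation":[0,0,0]},
  ],
)

```text
t: 10.25
eef_pos: [0.4302, 0.2916, 0.0588]
ee_rot: [-3.141, -0.001, 0.018]
force: [-4.6, -3.2, 10.3]
width: 0.0487
gripper_force: 24.7
```

>>> apply_moves(
  steps=[
    {"translation":[0,0,0],"rotation":[0,0,0]},
    {"translation":[0,0,0],"rotation":[0,0,0]},
    {"translation":[0,0,0],"rotation":[0,0,0]},
    {"translation":[0,0,0],"rotation":[0,0,0]},
    {"translation":[0,0,0],"rotation":[0,0,0]},
    {"translation":[0,0,0],"rotation":[0,0,0]},
    {"translation":[0,0,0.05],"rotation":[0,0,0]},
    {"translation":[0,0,0.12],"rotation":[0,0,0]},
    {"translation":[0,0,0.2],"rotation":[0,0,0]},
    {"translation":[0,0,0.28],"rotation":[0,0,0]},
  ],
  jaw=-1,
)

```text
t: 11.08
eef_pos: [0.4299, 0.2913, 0.128]
ee_rot: [3.141, 0.001, 0.018]
force: [1.1, -0.3, -0.7]
width: 0.0876
gripper_force: 0.0
```

>>> apply_moves(
  steps=[
    {"translation":[0,0,0.06],"rotation":[0,0,0]},
    {"translation":[0,0,0.14],"rotation":[0,0,0]},
    {"translation":[0,0,0.22],"rotation":[0,0,-0.1]},
    {"translation":[0,0,0.3],"rotation":[0,0,-0.22]},
    {"translation":[0,0,0.36],"rotation":[0,0,-0.34]},
    {"translation":[0.05,-0.07,0.4],"rotation":[0,0,-0.46]},
    {"translation":[0.1,-0.14,0.4],"rotation":[0,0,-0.6]},
    {"translation":[0.15,-0.2,0.4],"rotation":[0,0,-0.74]},
    {"translation":[0.2,-0.26,0.4],"rotation":[0,0,-0.88]},
    {"translation":[0.24,-0.32,0.4],"rotation":[0,0,-1]},
  ],
)

```text
t: 11.92
eef_pos: [0.4907, 0.2108, 0.2276]
ee_rot: [-3.141, -0.0, -0.51]
force: [0.0, 0.2, -0.2]
width: 0.0876
gripper_force: 0.0
```

>>> apply_moves(
  steps=[
    {"translation":[0.05,-0.06,0],"rotation":[0,0,-0.1]},
    {"translation":[0.1,-0.12,0],"rotation":[0,0,-0.2]},
    {"translation":[0.15,-0.18,0],"rotation":[0,0,-0.3]},
    {"translation":[0.2,-0.24,0],"rotation":[0,0,-0.4]},
    {"translation":[0.25,-0.3,0],"rotation":[0,0,-0.5]},
    {"translation":[0.3,-0.36,0],"rotation":[0,0,-0.6]},
    {"translation":[0.35,-0.42,0],"rotation":[0,0,-0.7]},
    {"translation":[0.39,-0.48,0],"rotation":[0,0,-0.8]},
    {"translation":[0.42,-0.54,0],"rotation":[0,0,-0.9]},
    {"translation":[0.44,-0.58,0],"rotation":[0,0,-1]},
  ],
)

```text
t: 12.75
eef_pos: [0.6006, 0.0652, 0.2271]
ee_rot: [3.141, -0.0, -1.033]
force: [-0.0, 0.2, -1.1]
width: 0.0877
gripper_force: 0.0
```

>>> apply_moves(
  steps=[
    {"translation":[0.004,-0.01,0],"rotation":[0,0,-0.12]},
    {"translation":[0.008,-0.016,0],"rotation":[0,0,-0.24]},
    {"translation":[0.008,-0.016,0],"rotation":[0,0,-0.36]},
    {"translation":[0.008,-0.016,0],"rotation":[0,0,-0.48]},
    {"translation":[0.008,-0.016,0],"rotation":[0,0,-0.6]},
    {"translation":[0.008,-0.016,0],"rotation":[0,0,-0.72]},
    {"translation":[0.008,-0.016,0],"rotation":[0,0,-0.84]},
    {"translation":[0.008,-0.016,0],"rotation":[0,0,-0.94]},
    {"translation":[0.008,-0.016,0],"rotation":[0,0,-1]},
    {"translation":[0.008,-0.016,0],"rotation":[0,0,-1]},
  ],
)

```text
t: 13.58
eef_pos: [0.602, 0.0625, 0.2274]
ee_rot: [3.141, -0.0, -1.555]
force: [-0.3, 0.6, 0.6]
width: 0.0874
gripper_force: 0.0
```

Run:
```python
from h import *
s=get_state();print({k:s[k] for k in('t','q','eef_pos','ee_rot','width')})
print(camera_model('wrist')); im=grab_frame('wrist');cv2.imwrite('pics/w4.png',im)
cv2.imwrite('pics/t4.png',grab_frame('top'))
```

```text
{'t': 13.5833, 'q': array([ 4.25919966e-01,  2.44699216e-01, -1.47215637e-01, -5.13559897e-05,
       -1.17922150e+00, -4.09671579e-01]), 'eef_pos': array([0.60201261, 0.06253132, 0.22735231]), 'ee_rot': array([ 3.14126186e+00, -9.19016297e-05, -1.55456753e+00]), 'width': 0.08738329342045963}
{'fx': 325.19226210127806, 'fy': 325.19226210127806, 'cx': 276.96338733160485, 'cy': 213.70455084734897, 'xyz': array([ 0.6041949 , -0.01869884,  0.38481018]), 'rotation': array([ 2.84111000e+00,  1.56923077e-04, -3.12539766e+00])}
```

View pics/w4.png

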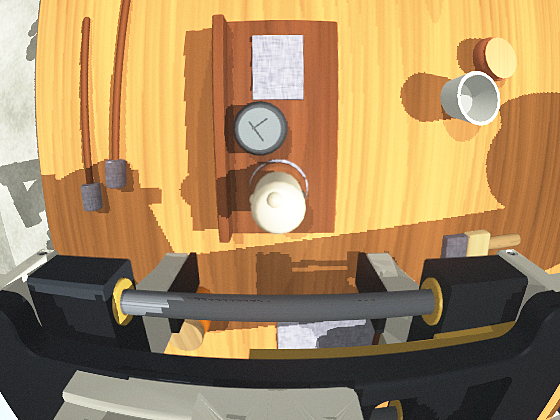

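The full oblong pad is now visible at (252–303, 35–99), the drum at (261,128) and the boulder dome at (278,205).

Run:
```python
from h import *
m={'fx': 325.192,'fy':325.192,'cx':276.96339,'cy':213.70455,'xyz':np.array([0.6041949,-0.01869884,0.38481018]),'rotation':np.array([2.84111,1.569e-4,-3.12539766])}
im=cv2.imread('pics/w4.png');hsv=cv2.cvtColor(im,cv2.COLOR_BGR2HSV)
def cont(x0,y0,x1,y1,cond):
    k=np.zeros(im.shape[:2],np.uint8);k[y0:y1,x0:x1]=cond(im[y0:y1,x0:x1].astype(int),hsv[y0:y1,x0:x1].astype(int))*255
    return max(cv2.findContours(k,0,1)[0],key=cv2.contourArea)
def g(c,z): return np.array([pt(m,*p,z,True)[:2] for p in c.reshape(-1,2)],np.float32)
c=cont(240,25,320,105,lambda b,h:(h[...,1]<80)&(b.sum(-1)>330)); r=cv2.minAreaRect(g(c,.023)); print('pad',r)
c=cont(232,100,290,156,lambda b,h:(h[...,1]<60)&(b.sum(-1)>330)); print('drumtop',cv2.minEnclosingCircle(g(c,.064)),cv2.fitEllipse(g(c,.064)*1000))
for n,x,y,z in [('bL',250,203,.1),('bR',307,203,.1),('bbot',279,234,.115),('arcL',252,168,.023),('arcTop',279,159,.023),('arcR',308,182,.023)]:print(n,pt(m,x,y,z,True))
```

```text
pad ((0.604597270488739, -0.07432419806718826), (0.05582785606384277, 0.07347866147756577), 0.9839915037155151)
drumtop ((0.6205825805664062, -0.006546074524521828), 0.023990236222743988) ((620.4794921875, -6.870067596435547), (46.04022216796875, 46.576419830322266), 65.43824768066406)
bL [0.6275 0.0597 0.1   ]
bR [0.5756 0.0589 0.1   ]
bbot [0.6008 0.0837 0.115 ]
arcL [0.6314 0.04   0.023 ]
arcTop [0.6012 0.0294 0.023 ]
arcR [0.5677 0.0551 0.023 ]
```

>>> apply_moves(
  steps=[
    {"translation":[0,0,-0.06],"rotation":[0,0,0]},
    {"translation":[0,0,-0.14],"rotation":[0,0,0]},
    {"translation":[0,0,-0.22],"rotation":[0,0,0]},
    {"translation":[0,0,-0.3],"rotation":[0,0,0]},
    {"translation":[0,0,-0.38],"rotation":[0,0,0]},
    {"translation":[0,0,-0.45],"rotation":[0,0,0]},
    {"translation":[0,0,-0.52],"rotation":[0,0,0]},
    {"translation":[0,0,-0.58],"rotation":[0,0,0]},
    {"translation":[0,0,-0.613],"rotation":[0,0,0]},
    {"translation":[0,0,-0.613],"rotation":[0,0,0]},
  ],
)

```text
t: 14.52
eef_pos: [0.6009, 0.0621, 0.0723]
ee_rot: [3.138, -0.001, -1.553]
force: [0.4, -0.3, -0.1]
width: 0.0875
gripper_force: 0.0
```

>>> apply_moves(
  steps=[
    {"translation":[0,0,0],"rotation":[0,0,0]},
    {"translation":[0,0,0],"rotation":[0,0,0]},
    {"translation":[0,0,0],"rotation":[0,0,0]},
    {"translation":[0,0,0],"rotation":[0,0,0]},
    {"translation":[0,0,0],"rotation":[0,0,0]},
    {"translation":[0,0,0],"rotation":[0,0,0]},
    {"translation":[0,0,0],"rotation":[0,0,0]},
    {"translation":[0,0,0],"rotation":[0,0,0]},
    {"translation":[0,0,0],"rotation":[0,0,0]},
    {"translation":[0,0,0],"rotation":[0,0,0]},
  ],
  jaw=0.3,
  newtons=25,
)

```text
t: 15.35
eef_pos: [0.6021, 0.0626, 0.0747]
ee_rot: [-3.141, 0.0, -1.553]
force: [-1.7, 0.8, 4.9]
width: 0.0495
gripper_force: 25.0
```

>>> apply_moves(
  steps=[
    {"translation":[0,0,0.02],"rotation":[0,0,0]},
    {"translation":[0,0,0.06],"rotation":[0,0,0]},
    {"translation":[0,0,0.12],"rotation":[0,0,0]},
    {"translation":[0,0,0.2],"rotation":[0,0,0]},
    {"translation":[0,0,0.28],"rotation":[0,0,0]},
    {"translation":[0,0,0.36],"rotation":[0,0,0]},
    {"translation":[0,0,0.44],"rotation":[0,0,0]},
    {"translation":[0,0,0.52],"rotation":[0,0,0]},
    {"translation":[0,0,0.58],"rotation":[0,0,0]},
    {"translation":[0,0,0.6],"rotation":[0,0,0]},
  ],
)

```text
t: 16.18
eef_pos: [0.6031, 0.0627, 0.2276]
ee_rot: [-3.138, 0.001, -1.553]
force: [0.7, -0.6, -2.2]
width: 0.0491
gripper_force: 25.0
```

>>> apply_moves(
  steps=[
    {"translation":[-0.006,0.03,0],"rotation":[0,0,0]},
    {"translation":[-0.02,0.09,0],"rotation":[0,0,0]},
    {"translation":[-0.04,0.19,0],"rotation":[0,0,0]},
    {"translation":[-0.066,0.31,0],"rotation":[0,0,0]},
    {"translation":[-0.092,0.43,0],"rotation":[0,0,0]},
    {"translation":[-0.12,0.56,0],"rotation":[0,0,0]},
    {"translation":[-0.146,0.69,0],"rotation":[0,0,0]},
    {"translation":[-0.17,0.81,0],"rotation":[0,0,0]},
    {"translation":[-0.19,0.9,0],"rotation":[0,0,0]},
    {"translation":[-0.2,0.94,0],"rotation":[0,0,0]},
  ],
)

```text
t: 17.02
eef_pos: [0.5505, 0.3005, 0.2225]
ee_rot: [3.14, -0.001, -1.551]
force: [0.4, -0.7, -3.3]
width: 0.0495
gripper_force: 25.0
```

>>> apply_moves(
  steps=[
    {"translation":[0,0,-0.02],"rotation":[0,0,0]},
    {"translation":[0,0,-0.08],"rotation":[0,0,0]},
    {"translation":[0,0,-0.16],"rotation":[0,0,0]},
    {"translation":[0,0,-0.25],"rotation":[0,0,0]},
    {"translation":[0,0,-0.34],"rotation":[0,0,0]},
    {"translation":[0,0,-0.43],"rotation":[0,0,0]},
    {"translation":[0,0,-0.52],"rotation":[0,0,0]},
    {"translation":[0,0,-0.59],"rotation":[0,0,0]},
    {"translation":[0,0,-0.64],"rotation":[0,0,0]},
    {"translation":[0,0,-0.66],"rotation":[0,0,0]},
  ],
)

```text
t: 17.85
eef_pos: [0.5506, 0.2953, 0.056]
ee_rot: [3.138, -0.003, -1.554]
force: [-0.2, -1.1, -2.5]
width: 0.0498
gripper_force: 25.0
```

>>> apply_moves(
  steps=[
    {"translation":[0,0,-0.003],"rotation":[0,0,0]},
    {"translation":[0,0,-0.006],"rotation":[0,0,0]},
    {"translation":[0,0,-0.009],"rotation":[0,0,0]},
    {"translation":[0,0,-0.012],"rotation":[0,0,0]},
    {"translation":[0,0,-0.014],"rotation":[0,0,0]},
    {"translation":[0,0,-0.014],"rotation":[0,0,0]},
    {"translation":[0,0,-0.014],"rotation":[0,0,0]},
    {"translation":[0,0,-0.014],"rotation":[0,0,0]},
    {"translation":[0,0,-0.014],"rotation":[0,0,0]},
    {"translation":[0,0,-0.014],"rotation":[0,0,0]},
  ],
)

```text
t: 18.68
eef_pos: [0.5521, 0.2976, 0.0559]
ee_rot: [-3.141, 0.0, -1.553]
force: [-0.6, -0.1, -3.5]
width: 0.0494
gripper_force: 25.0
```

>>> apply_moves(
  steps=[
    {"translation":[0,0,-0.002],"rotation":[0,0,0]},
    {"translation":[0,0,-0.004],"rotation":[0,0,0]},
    {"translation":[0,0,-0.006],"rotation":[0,0,0]},
    {"translation":[0,0,-0.006],"rotation":[0,0,0]},
    {"translation":[0,0,-0.006],"rotation":[0,0,0]},
    {"translation":[0,0,-0.006],"rotation":[0,0,0]},
    {"translation":[0,0,-0.006],"rotation":[0,0,0]},
    {"translation":[0,0,-0.006],"rotation":[0,0,0]},
    {"translation":[0,0,-0.006],"rotation":[0,0,0]},
    {"translation":[0,0,-0.006],"rotation":[0,0,0]},
  ],
)

```text
t: 19.52
eef_pos: [0.5521, 0.2977, 0.0556]
ee_rot: [-3.141, 0.0, -1.553]
force: [-5.8, -0.8, 7.8]
width: 0.0496
gripper_force: 25.0
```

>>> apply_moves(
  steps=[
    {"translation":[0,0,0],"rotation":[0,0,0]},
    {"translation":[0,0,0],"rotation":[0,0,0]},
    {"translation":[0,0,0],"rotation":[0,0,0]},
    {"translation":[0,0,0],"rotation":[0,0,0]},
    {"translation":[0,0,0],"rotation":[0,0,0]},
    {"translation":[0,0,0],"rotation":[0,0,0]},
    {"translation":[0,0,0.05],"rotation":[0,0,0]},
    {"translation":[0,0,0.12],"rotation":[0,0,0]},
    {"translation":[0,0,0.2],"rotation":[0,0,0]},
    {"translation":[0,0,0.28],"rotation":[0,0,0]},
  ],
  jaw=-1,
)

```text
t: 20.35
eef_pos: [0.5519, 0.2973, 0.1247]
ee_rot: [3.141, -0.001, -1.553]
force: [0.6, -0.6, -0.2]
width: 0.0875
gripper_force: 0.0
```

>>> apply_moves(
  steps=[
    {"translation":[0,0,0.08],"rotation":[0,0,0]},
    {"translation":[0,0,0.16],"rotation":[0,0,0]},
    {"translation":[0,0,0.24],"rotation":[0,0,0.1]},
    {"translation":[0,0,0.32],"rotation":[0,0,0.2]},
    {"translation":[0,0,0.38],"rotation":[0,0,0.32]},
    {"translation":[0.02,-0.09,0.4],"rotation":[0,0,0.46]},
    {"translation":[0.04,-0.18,0.4],"rotation":[0,0,0.6]},
    {"translation":[0.06,-0.27,0.4],"rotation":[0,0,0.74]},
    {"translation":[0.08,-0.36,0.4],"rotation":[0,0,0.88]},
    {"translation":[0.1,-0.45,0.4],"rotation":[0,0,1]},
  ],
)

```text
t: 21.18
eef_pos: [0.5771, 0.1841, 0.2244]
ee_rot: [-3.141, 0.0, -1.026]
force: [0.3, 0.3, -0.3]
width: 0.0876
gripper_force: 0.0
```

>>> apply_moves(
  steps=[
    {"translation":[0.02,-0.08,0],"rotation":[0,0,0.1]},
    {"translation":[0.04,-0.16,0],"rotation":[0,0,0.2]},
    {"translation":[0.06,-0.24,0],"rotation":[0,0,0.3]},
    {"translation":[0.08,-0.32,0],"rotation":[0,0,0.4]},
    {"translation":[0.1,-0.4,0],"rotation":[0,0,0.5]},
    {"translation":[0.12,-0.48,0],"rotation":[0,0,0.6]},
    {"translation":[0.14,-0.56,0],"rotation":[0,0,0.7]},
    {"translation":[0.15,-0.63,0],"rotation":[0,0,0.8]},
    {"translation":[0.16,-0.7,0],"rotation":[0,0,0.9]},
    {"translation":[0.17,-0.75,0],"rotation":[0,0,1]},
  ],
)

```text
t: 22.02
eef_pos: [0.6195, -0.0039, 0.2242]
ee_rot: [3.141, 0.0, -0.504]
force: [0.0, 0.6, -0.6]
width: 0.0876
gripper_force: 0.0
```

>>> apply_moves(
  steps=[
    {"translation":[0.002,-0.01,0],"rotation":[0,0,0.12]},
    {"translation":[0.004,-0.016,0],"rotation":[0,0,0.24]},
    {"translation":[0.004,-0.016,0],"rotation":[0,0,0.36]},
    {"translation":[0.004,-0.016,0],"rotation":[0,0,0.48]},
    {"translation":[0.004,-0.016,0],"rotation":[0,0,0.6]},
    {"translation":[0.004,-0.016,0],"rotation":[0,0,0.72]},
    {"translation":[0.004,-0.016,0],"rotation":[0,0,0.84]},
    {"translation":[0.004,-0.016,0],"rotation":[0,0,0.94]},
    {"translation":[0.004,-0.016,0],"rotation":[0,0,1]},
    {"translation":[0.004,-0.016,0],"rotation":[0,0,1]},
  ],
)

```text
t: 22.85
eef_pos: [0.6205, -0.0065, 0.2242]
ee_rot: [3.142, 0.0, 0.019]
force: [0.1, 0.0, 0.1]
width: 0.0882
gripper_force: 0.0
```

```bash
cat >> h.py <<'E'
def snap(n):
    s=get_state();print({k:s[k] for k in('t','eef_pos','ee_rot','width')}); m=camera_model('wrist'); im=grab_frame('wrist')
    cv2.imwrite(f'pics/{n}.png',im); import pickle; pickle.dump(m,open(f'pics/{n}.pkl','wb')); return im,m
def blob(im,box,cond):
    x0,y0,x1,y1=box;k=np.zeros(im.shape[:2],np.uint8);s=im[y0:y1,x0:x1]
    k[y0:y1,x0:x1]=cond(s.astype(int),cv2.cvtColor(s,cv2.COLOR_BGR2HSV).astype(int))*255
    return max(cv2.findContours(k,0,1)[0],key=cv2.contourArea)
def ground(m,c,z): return np.array([pt(m,*p,z,True)[:2] for p in c.reshape(-1,2)],np.float32)
E
python3 - <<'E'
from h import *
snap('w5')
E
```

```text
{'t': 22.85, 'eef_pos': array([ 0.62051812, -0.00647411,  0.22419604]), 'ee_rot': array([3.14155715e+00, 1.93170564e-04, 1.90642138e-02]), 'width': 0.0881847056464151}
```

View pics/w5.png

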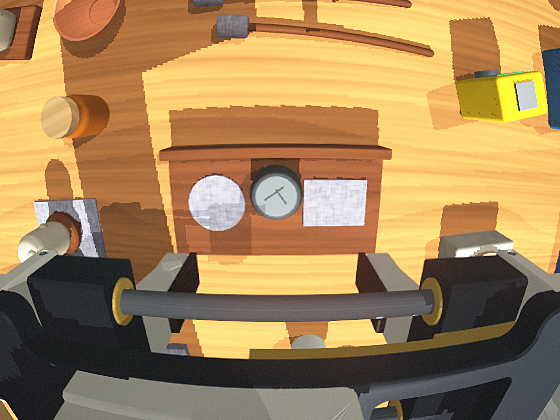

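Both pads are bare now: the round one at (217,202), the oblong at (335,202), and the drum at (276,193).

Run:
```python
from h import *
import pickle
im=cv2.imread('pics/w5.png');m=pickle.load(open('pics/w5.pkl','rb'))
L=lambda b,h:(h[...,1]<80)&(b.sum(-1)>330)
print('obl',cv2.minAreaRect(ground(m,blob(im,(300,170,375,235),L),.023)))
print('round',cv2.fitEllipse(1000*ground(m,blob(im,(180,168,249,236),L),.023)))
print('drum',cv2.fitEllipse(1000*ground(m,blob(im,(252,165,300,222),lambda b,h:(h[...,1]<70)&(b.sum(-1)>300)),.064)))
```

```text
obl ((0.6054474711418152, -0.07467852532863617), (0.05527813732624054, 0.07432150840759277), 0.8327180743217468)
round ((601.9324340820312, 62.75623321533203), (66.30158996582031, 66.396728515625), 21.937156677246094)
drum ((621.3428344726562, -6.549622535705566), (46.67243957519531, 47.29243469238281), 141.6637420654297)
```

>>> apply_moves(
  steps=[
    {"translation":[0,0,-0.08],"rotation":[0,0,0]},
    {"translation":[0,0,-0.18],"rotation":[0,0,0]},
    {"translation":[0,0,-0.28],"rotation":[0,0,0]},
    {"translation":[0,0,-0.38],"rotation":[0,0,0]},
    {"translation":[0,0,-0.48],"rotation":[0,0,0]},
    {"translation":[0,0,-0.58],"rotation":[0,0,0]},
    {"translation":[0,0,-0.67],"rotation":[0,0,0]},
    {"translation":[0,0,-0.74],"rotation":[0,0,0]},
    {"translation":[0,0,-0.78],"rotation":[0,0,0]},
    {"translation":[0,0,-0.785],"rotation":[0,0,0]},
  ],
)

```text
t: 23.73
eef_pos: [0.6192, -0.0068, 0.0258]
ee_rot: [3.141, 0.004, 0.017]
force: [0.7, 0.3, -0.2]
width: 0.0877
gripper_force: 0.0
```

>>> apply_moves(
  steps=[
    {"translation":[0,0,0],"rotation":[0,0,0]},
    {"translation":[0,0,0],"rotation":[0,0,0]},
    {"translation":[0,0,0],"rotation":[0,0,0]},
    {"translation":[0,0,0],"rotation":[0,0,0]},
    {"translation":[0,0,0],"rotation":[0,0,0]},
    {"translation":[0,0,0],"rotation":[0,0,0]},
    {"translation":[0,0,0],"rotation":[0,0,0]},
    {"translation":[0,0,0],"rotation":[0,0,0]},
    {"translation":[0,0,0],"rotation":[0,0,0]},
    {"translation":[0,0,0],"rotation":[0,0,0]},
  ],
  jaw=0.2,
  newtons=25,
)

```text
t: 24.57
eef_pos: [0.6211, -0.0062, 0.0289]
ee_rot: [-3.141, -0.001, 0.018]
force: [-1.7, 0.7, 5.4]
width: 0.0559
gripper_force: 25.0
```

>>> apply_moves(
  steps=[
    {"translation":[0,0,0.02],"rotation":[0,0,0]},
    {"translation":[0,0,0.06],"rotation":[0,0,0]},
    {"translation":[0,0,0.12],"rotation":[0,0,0]},
    {"translation":[0,0,0.2],"rotation":[0,0,0]},
    {"translation":[0,0,0.3],"rotation":[0,0,0]},
    {"translation":[0,0,0.4],"rotation":[0,0,0]},
    {"translation":[0,0,0.5],"rotation":[0,0,0]},
    {"translation":[0,0,0.6],"rotation":[0,0,0]},
    {"translation":[0,0,0.68],"rotation":[0,0,0]},
    {"translation":[0,0,0.72],"rotation":[0,0,0]},
  ],
)

```text
t: 25.4
eef_pos: [0.6213, -0.0065, 0.2116]
ee_rot: [-3.141, -0.004, 0.018]
force: [0.4, 0.7, -3.1]
width: 0.0551
gripper_force: 25.0
```

>>> apply_moves(
  steps=[
    {"translation":[-0.02,-0.03,0],"rotation":[0,0,0]},
    {"translation":[-0.07,-0.1,0],"rotation":[0,0,0]},
    {"translation":[-0.15,-0.2,0],"rotation":[0,0,0]},
    {"translation":[-0.25,-0.33,0],"rotation":[0,0,0]},
    {"translation":[-0.36,-0.47,0],"rotation":[0,0,0]},
    {"translation":[-0.47,-0.62,0],"rotation":[0,0,0]},
    {"translation":[-0.58,-0.76,0],"rotation":[0,0,0]},
    {"translation":[-0.67,-0.88,0],"rotation":[0,0,0]},
    {"translation":[-0.73,-0.96,0],"rotation":[0,0,0]},
    {"translation":[-0.76,-1,0],"rotation":[0,0,0]},
  ],
)

```text
t: 26.23
eef_pos: [0.4263, -0.2585, 0.2067]
ee_rot: [-3.141, 0.003, 0.015]
force: [-0.4, 0.2, -3.2]
width: 0.0553
gripper_force: 25.0
```

>>> apply_moves(
  steps=[
    {"translation":[0,-0.02,0],"rotation":[0,0,0]},
    {"translation":[0,-0.06,0],"rotation":[0,0,0]},
    {"translation":[0,-0.1,0],"rotation":[0,0,0]},
    {"translation":[0,-0.11,0],"rotation":[0,0,0]},
    {"translation":[0,-0.11,0],"rotation":[0,0,0]},
    {"translation":[0,-0.11,0],"rotation":[0,0,0]},
    {"translation":[0,-0.11,0],"rotation":[0,0,0]},
    {"translation":[0,-0.11,0],"rotation":[0,0,0]},
    {"translation":[0,-0.11,0],"rotation":[0,0,0]},
    {"translation":[0,-0.11,0],"rotation":[0,0,0]},
  ],
)

```text
t: 27.07
eef_pos: [0.4307, -0.2837, 0.2081]
ee_rot: [3.142, -0.0, 0.018]
force: [-0.1, -0.1, -3.7]
width: 0.0553
gripper_force: 25.0
```

Run:
```python
from h import *
snap('w6')
```

```text
{'t': 27.0667, 'eef_pos': array([ 0.43070195, -0.28366762,  0.20812262]), 'ee_rot': array([ 3.14156805e+00, -1.17575114e-04,  1.82569372e-02]), 'width': 0.05526406431522174}
```

View pics/w6.png

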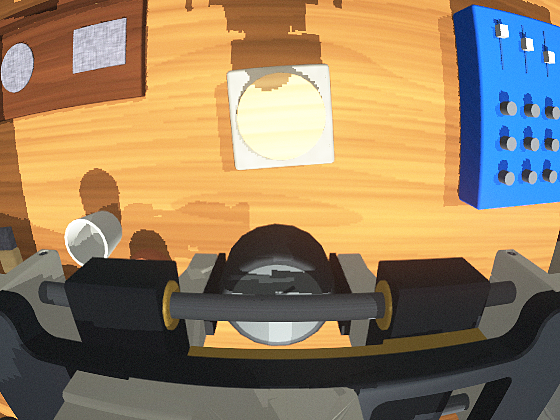

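Run:
```python
from h import *
import pickle
im=cv2.imread('pics/w6.png');m=pickle.load(open('pics/w6.pkl','rb'))
g=ground(m,np.array([(228.5,72),(328.5,64.5),(333.5,160),(236,170)]),.05);print(g,g.mean(0))
for sat in (25,40,55):
    c=cv2.convexHull(blob(im,(231,68,331,168),lambda b,h:(h[...,1]>sat)&(h[...,2]>150))); q=ground(m,c,.058)
    print(cv2.fitEllipse(q*1000),cv2.minEnclosingCircle(q))
mt=camera_model('top');t=cv2.imread('pics/top0.png')
e=cv2.HoughCircles(cv2.cvtColor(t,6)[195:280,400:490],cv2.HOUGH_GRADIENT,1,50,param1=100,param2=10,minRadius=19,maxRadius=25)
print(e,pt(mt,e[0,0,0]+400,e[0,0,1]+195,.058))
```

```text
[[ 0.5551 -0.236 ]
 [ 0.5645 -0.3314]
 [ 0.4706 -0.3395]
 [ 0.4586 -0.2437]] [ 0.5122  -0.28765]
((519.521728515625, -280.501220703125), (86.88143920898438, 106.0295181274414), 127.70263671875) ((0.5216500163078308, -0.27904999256134033), 0.05374947190284729)
((529.705810546875, -277.6743469238281), (67.62068176269531, 99.99353790283203), 164.42752075195312) ((0.5377693176269531, -0.28271836042404175), 0.04777674004435539)
((518.2355346679688, -285.6011962890625), (71.23311614990234, 80.66275787353516), 12.23996639251709) ((0.5244499444961548, -0.2837499976158142), 0.03989352658390999)
[[[47.5 41.5 22.1]]] [ 0.5107 -0.2845  0.058 ]
```

Run:
```python
import cv2,numpy as np
im=cv2.imread('pics/w6.png')[55:180,215:345]
g=cv2.LUT(im,np.array([255*(i/255)**2.5 for i in range(256)],np.uint8))
cv2.imwrite('pics/w6c.png',cv2.resize(np.hstack([im,g]),None,fx=3,fy=3,interpolation=cv2.INTER_CUBIC))
```

```text
(no output)
```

View pics/w6c.png

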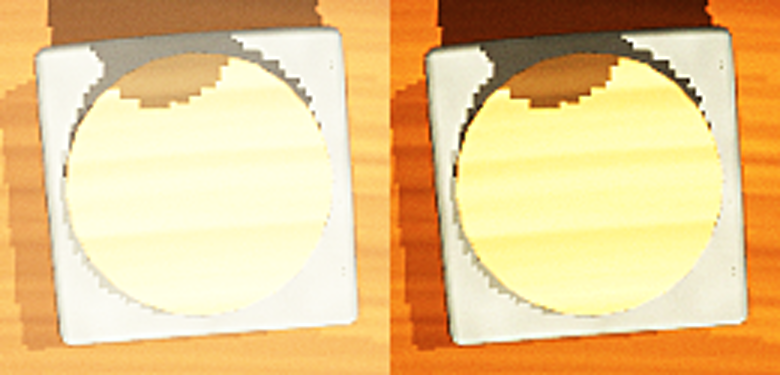

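Run:
```python
from h import *
import pickle
m=pickle.load(open('pics/w6.pkl','rb'))
P=np.array([(65,180),(333,185),(190,52),(205,316),(105,93),(305,94),(118,290),(295,283)])
q=ground(m,(P+.5)/3-.5+np.array([215,55]),.058);print(q,cv2.fitEllipse(q*1000))
```

```text
[[ 0.5131 -0.245 ]
 [ 0.5132 -0.3288]
 [ 0.5539 -0.2833]
 [ 0.4703 -0.2896]
 [ 0.5406 -0.2572]
 [ 0.5417 -0.3192]
 [ 0.4782 -0.2619]
 [ 0.4816 -0.3178]] ((512.0540771484375, -287.6162414550781), (83.98102569580078, 85.22477722167969), 45.739105224609375)
```

>>> apply_moves(
  steps=[
    {"translation":[0.02,-0.012,0],"rotation":[0,0,0]},
    {"translation":[0.06,-0.012,0],"rotation":[0,0,0]},
    {"translation":[0.12,-0.012,0],"rotation":[0,0,0]},
    {"translation":[0.19,-0.012,0],"rotation":[0,0,0]},
    {"translation":[0.25,-0.012,0],"rotation":[0,0,0]},
    {"translation":[0.3,-0.012,0],"rotation":[0,0,0]},
    {"translation":[0.325,-0.012,0],"rotation":[0,0,0]},
    {"translation":[0.325,-0.012,-0.04],"rotation":[0,0,0]},
    {"translation":[0.325,-0.012,-0.1],"rotation":[0,0,0]},
    {"translation":[0.325,-0.012,-0.17],"rotation":[0,0,0]},
  ],
)

```text
t: 27.95
eef_pos: [0.5117, -0.2869, 0.165]
ee_rot: [3.142, -0.001, 0.018]
force: [0.2, -0.6, -4.1]
width: 0.0554
gripper_force: 25.0
```

>>> apply_moves(
  steps=[
    {"translation":[0,0,-0.06],"rotation":[0,0,0]},
    {"translation":[0,0,-0.12],"rotation":[0,0,0]},
    {"translation":[0,0,-0.18],"rotation":[0,0,0]},
    {"translation":[0,0,-0.24],"rotation":[0,0,0]},
    {"translation":[0,0,-0.29],"rotation":[0,0,0]},
    {"translation":[0,0,-0.33],"rotation":[0,0,0]},
    {"translation":[0,0,-0.36],"rotation":[0,0,0]},
    {"translation":[0,0,-0.375],"rotation":[0,0,0]},
    {"translation":[0,0,-0.38],"rotation":[0,0,0]},
    {"translation":[0,0,-0.38],"rotation":[0,0,0]},
  ],
)

```text
t: 28.78
eef_pos: [0.5119, -0.287, 0.0706]
ee_rot: [3.141, -0.0, 0.018]
force: [0.8, 0.6, -3.0]
width: 0.0555
gripper_force: 25.0
```

>>> apply_moves(
  steps=[
    {"translation":[0,0,-0.002],"rotation":[0,0,0]},
    {"translation":[0,0,-0.004],"rotation":[0,0,0]},
    {"translation":[0,0,-0.006],"rotation":[0,0,0]},
    {"translation":[0,0,-0.008],"rotation":[0,0,0]},
    {"translation":[0,0,-0.008],"rotation":[0,0,0]},
    {"translation":[0,0,-0.008],"rotation":[0,0,0]},
    {"translation":[0,0,-0.008],"rotation":[0,0,0]},
    {"translation":[0,0,-0.008],"rotation":[0,0,0]},
    {"translation":[0,0,-0.008],"rotation":[0,0,0]},
    {"translation":[0,0,-0.008],"rotation":[0,0,0]},
  ],
)

```text
t: 29.62
eef_pos: [0.5118, -0.287, 0.0686]
ee_rot: [3.142, -0.0, 0.018]
force: [0.0, 0.1, -3.7]
width: 0.0552
gripper_force: 25.0
```

>>> apply_moves(
  steps=[
    {"translation":[0,0,-0.002],"rotation":[0,0,0]},
    {"translation":[0,0,-0.004],"rotation":[0,0,0]},
    {"translation":[0,0,-0.006],"rotation":[0,0,0]},
    {"translation":[0,0,-0.007],"rotation":[0,0,0]},
    {"translation":[0,0,-0.007],"rotation":[0,0,0]},
    {"translation":[0,0,-0.007],"rotation":[0,0,0]},
    {"translation":[0,0,-0.007],"rotation":[0,0,0]},
    {"translation":[0,0,-0.007],"rotation":[0,0,0]},
    {"translation":[0,0,-0.007],"rotation":[0,0,0]},
    {"translation":[0,0,-0.007],"rotation":[0,0,0]},
  ],
)

```text
t: 30.45
eef_pos: [0.5118, -0.287, 0.0669]
ee_rot: [3.142, 0.0, 0.018]
force: [-1.8, 1.1, 0.4]
width: 0.0554
gripper_force: 25.0
```

>>> apply_moves(
  steps=[
    {"translation":[0,0,-0.001],"rotation":[0,0,0]},
    {"translation":[0,0,-0.001],"rotation":[0,0,0]},
    {"translation":[0,0,-0.001],"rotation":[0,0,0]},
    {"translation":[0,0,-0.001],"rotation":[0,0,0]},
    {"translation":[0,0,-0.001],"rotation":[0,0,0]},
    {"translation":[0,0,0],"rotation":[0,0,0]},
    {"translation":[0,0,0.05],"rotation":[0,0,0]},
    {"translation":[0,0,0.12],"rotation":[0,0,0]},
    {"translation":[0,0,0.2],"rotation":[0,0,0]},
    {"translation":[0,0,0.28],"rotation":[0,0,0]},
  ],
  jaw=-1,
)

```text
t: 31.28
eef_pos: [0.5116, -0.2869, 0.1374]
ee_rot: [-3.141, 0.001, 0.018]
force: [-0.3, -0.7, -0.1]
width: 0.0878
gripper_force: 0.0
```

>>> apply_moves(
  steps=[
    {"translation":[0,0,0.08],"rotation":[0,0,0]},
    {"translation":[0,0,0.16],"rotation":[0,0,0]},
    {"translation":[0,0,0.24],"rotation":[0,0,0]},
    {"translation":[0,0,0.32],"rotation":[0,0,0]},
    {"translation":[-0.05,0,0.36],"rotation":[0,0,0]},
    {"translation":[-0.12,0,0.36],"rotation":[0,0,0]},
    {"translation":[-0.2,0,0.36],"rotation":[0,0,0]},
    {"translation":[-0.28,0,0.36],"rotation":[0,0,0]},
    {"translation":[-0.32,0,0.36],"rotation":[0,0,0]},
    {"translation":[-0.32,0,0.36],"rotation":[0,0,0]},
  ],
)

```text
t: 32.12
eef_pos: [0.4295, -0.2868, 0.227]
ee_rot: [-3.141, -0.0, 0.017]
force: [-0.6, 0.6, 0.3]
width: 0.0877
gripper_force: 0.0
```

Run:
```python
from h import *
im,m=snap('w7')
cv2.imwrite('pics/t7.png',grab_frame('top'))
c=im[55:190,210:350]
cv2.imwrite('pics/w7c.png',cv2.resize(c,None,fx=4,fy=4,interpolation=cv2.INTER_CUBIC))
```

```text
{'t': 32.1167, 'eef_pos': array([ 0.42952345, -0.28677921,  0.22700556]), 'ee_rot': array([-3.14128291e+00, -2.14378539e-04,  1.68831310e-02]), 'width': 0.08772398349101516}
```

View pics/w7c.png

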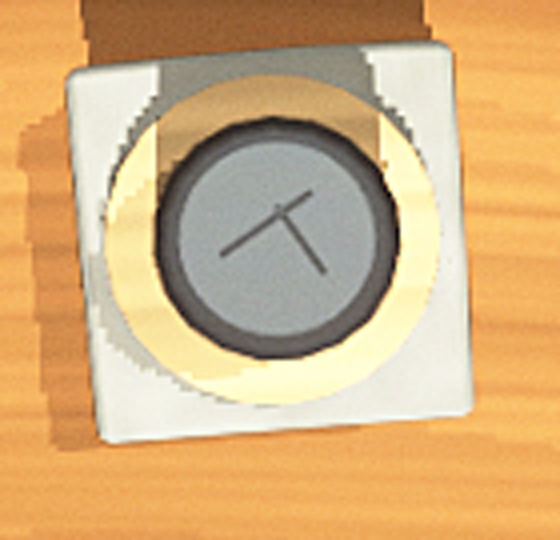

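The drum stands upright on the disc (drum centre at crop (278,237), disc centre at (272,240)). I'll quantify the offset.

Run:
```python
from h import *
import pickle
m=pickle.load(open('pics/w7.pkl','rb'))
f=lambda x,y,z:pt(m,(x+.5)/4-.5+210,(y+.5)/4-.5+55,z,True)
for n,pts,z in [('disc',[(104,238),(440,240),(272,75),(272,405)],.058),('drum wide',[(155,240),(400,237),(278,117),(278,358)],.088),('drum top',[(178,239),(375,237),(277,140),(277,336)],.102)]:
    q=[f(*p,z) for p in pts]; print(n,q[0][1],q[1][1],q[2][0],q[3][0],'ctr',(q[2][0]+q[3][0])/2,(q[0][1]+q[1][1])/2)
```

```text
disc -0.2452 -0.3287 0.5539 0.4706 ctr 0.51225 -0.28695
drum wide -0.2605 -0.3156 0.5403 0.4852 ctr 0.51275 -0.28805000000000003
drum top -0.2667 -0.3088 0.5339 0.4912 ctr 0.5125500000000001 -0.28775
```

Centred to within 1 mm. Now back to the peak stone on the mat.

>>> apply_moves(
  steps=[
    {"translation":[0,0.08,0],"rotation":[0,0,0]},
    {"translation":[0,0.18,0],"rotation":[0,0,0]},
    {"translation":[0,0.28,0],"rotation":[0,0,0]},
    {"translation":[0,0.38,0],"rotation":[0,0,0]},
    {"translation":[0,0.48,0],"rotation":[0,0,0]},
    {"translation":[0,0.58,0],"rotation":[0,0,0]},
    {"translation":[0,0.68,0],"rotation":[0,0,0]},
    {"translation":[0,0.78,0],"rotation":[0,0,0]},
    {"translation":[0,0.88,0],"rotation":[0,0,0]},
    {"translation":[0,0.98,0],"rotation":[0,0,0]},
  ],
)

```text
t: 33.05
eef_pos: [0.4324, -0.0403, 0.2268]
ee_rot: [3.142, -0.0, 0.018]
force: [1.0, -0.3, 0.1]
width: 0.0878
gripper_force: 0.0
```

>>> apply_moves(
  steps=[
    {"translation":[0,0.1,0],"rotation":[0,0,0]},
    {"translation":[0,0.2,0],"rotation":[0,0,0]},
    {"translation":[0,0.3,0],"rotation":[0,0,0]},
    {"translation":[0,0.4,0],"rotation":[0,0,0]},
    {"translation":[0,0.5,0],"rotation":[0,0,0]},
    {"translation":[0,0.6,0],"rotation":[0,0,0]},
    {"translation":[0,0.7,0],"rotation":[0,0,0]},
    {"translation":[0,0.8,0],"rotation":[0,0,0]},
    {"translation":[0,0.9,0],"rotation":[0,0,0]},
    {"translation":[0,1,0],"rotation":[0,0,0]},
  ],
)

```text
t: 33.88
eef_pos: [0.4321, 0.2101, 0.2266]
ee_rot: [3.141, -0.0, 0.018]
force: [0.2, -0.8, -0.5]
width: 0.0878
gripper_force: 0.0
```

>>> apply_moves(
  steps=[
    {"translation":[0,0.08,0],"rotation":[0,0,0]},
    {"translation":[0,0.16,0],"rotation":[0,0,0]},
    {"translation":[0,0.24,0],"rotation":[0,0,0]},
    {"translation":[0,0.3,0],"rotation":[0,0,0]},
    {"translation":[0,0.33,0],"rotation":[0,0,0]},
    {"translation":[0,0.334,0],"rotation":[0,0,0]},
    {"translation":[0,0.334,0],"rotation":[0,0,0]},
    {"translation":[0,0.334,0],"rotation":[0,0,0]},
    {"translation":[0,0.334,0],"rotation":[0,0,0]},
    {"translation":[0,0.334,0],"rotation":[0,0,0]},
  ],
)

```text
t: 34.72
eef_pos: [0.4319, 0.2908, 0.2271]
ee_rot: [-3.141, -0.0, 0.017]
force: [0.2, 0.3, -0.4]
width: 0.0878
gripper_force: 0.0
```

Run:
```python
from h import *
im,m=snap('w8')
```

```text
{'t': 34.7167, 'eef_pos': array([0.4319007 , 0.29083579, 0.22705855]), 'ee_rot': array([-3.14128892e+00, -2.13816507e-04,  1.68924735e-02]), 'width': 0.08784980153389994}
```

View pics/w8.png

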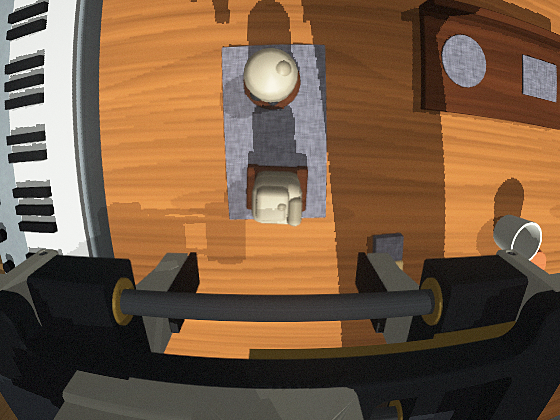

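Both stones are upright on the mat: boulder at (271,76), peak foot at (277,195). Gripping the peak.

>>> apply_moves(
  steps=[
    {"translation":[-0.007,0.003,-0.06],"rotation":[0,0,0]},
    {"translation":[-0.007,0.003,-0.14],"rotation":[0,0,0]},
    {"translation":[-0.007,0.003,-0.22],"rotation":[0,0,0]},
    {"translation":[-0.007,0.003,-0.3],"rotation":[0,0,0]},
    {"translation":[-0.007,0.003,-0.38],"rotation":[0,0,0]},
    {"translation":[-0.007,0.003,-0.46],"rotation":[0,0,0]},
    {"translation":[-0.007,0.003,-0.54],"rotation":[0,0,0]},
    {"translation":[-0.007,0.003,-0.61],"rotation":[0,0,0]},
    {"translation":[-0.007,0.003,-0.66],"rotation":[0,0,0]},
    {"translation":[-0.007,0.003,-0.672],"rotation":[0,0,0]},
  ],
)

```text
t: 35.6
eef_pos: [0.4293, 0.2909, 0.0569]
ee_rot: [3.139, 0.002, 0.017]
force: [-0.2, -1.1, 0.5]
width: 0.0877
gripper_force: 0.0
```

>>> apply_moves(
  steps=[
    {"translation":[0,0,0],"rotation":[0,0,0]},
    {"translation":[0,0,0],"rotation":[0,0,0]},
    {"translation":[0,0,0],"rotation":[0,0,0]},
    {"translation":[0,0,0],"rotation":[0,0,0]},
    {"translation":[0,0,0],"rotation":[0,0,0]},
    {"translation":[0,0,0],"rotation":[0,0,0]},
    {"translation":[0,0,0],"rotation":[0,0,0]},
    {"translation":[0,0,0],"rotation":[0,0,0]},
    {"translation":[0,0,0],"rotation":[0,0,0]},
    {"translation":[0,0,0],"rotation":[0,0,0]},
  ],
  jaw=0.3,
  newtons=25,
)

```text
t: 36.43
eef_pos: [0.4302, 0.2922, 0.0592]
ee_rot: [3.142, -0.0, 0.018]
force: [-1.0, -1.8, 6.0]
width: 0.0479
gripper_force: 24.8
```

>>> apply_moves(
  steps=[
    {"translation":[0,0,0.02],"rotation":[0,0,0]},
    {"translation":[0,0,0.06],"rotation":[0,0,0]},
    {"translation":[0,0,0.12],"rotation":[0,0,0]},
    {"translation":[0,0,0.2],"rotation":[0,0,0]},
    {"translation":[0,0,0.28],"rotation":[0,0,0]},
    {"translation":[0,0,0.36],"rotation":[0,0,0]},
    {"translation":[0,0,0.44],"rotation":[0,0,0]},
    {"translation":[0,0,0.52],"rotation":[0,0,0]},
    {"translation":[0,0,0.58],"rotation":[0,0,0]},
    {"translation":[0,0,0.6],"rotation":[0,0,0]},
  ],
)

```text
t: 37.27
eef_pos: [0.4306, 0.2929, 0.2116]
ee_rot: [-3.139, -0.002, 0.018]
force: [1.4, 0.8, -4.9]
width: 0.0482
gripper_force: 24.7
```

>>> apply_moves(
  steps=[
    {"translation":[0.01,-0.03,0],"rotation":[0,0,0]},
    {"translation":[0.03,-0.08,0],"rotation":[0,0,0]},
    {"translation":[0.07,-0.15,0],"rotation":[0,0,0]},
    {"translation":[0.11,-0.23,0],"rotation":[0,0,0]},
    {"translation":[0.15,-0.31,0],"rotation":[0,0,0]},
    {"translation":[0.19,-0.39,0],"rotation":[0,0,0]},
    {"translation":[0.23,-0.48,0],"rotation":[0,0,0]},
    {"translation":[0.27,-0.57,0],"rotation":[0,0,0]},
    {"translation":[0.31,-0.66,0],"rotation":[0,0,0]},
    {"translation":[0.35,-0.74,0],"rotation":[0,0,0]},
  ],
)

```text
t: 38.1
eef_pos: [0.5168, 0.1045, 0.2072]
ee_rot: [3.14, 0.003, 0.017]
force: [0.1, 0.3, -5.6]
width: 0.0484
gripper_force: 24.7
```

>>> apply_moves(
  steps=[
    {"translation":[0.04,-0.08,0],"rotation":[0,0,0]},
    {"translation":[0.08,-0.16,0],"rotation":[0,0,0]},
    {"translation":[0.12,-0.25,0],"rotation":[0,0,0]},
    {"translation":[0.17,-0.35,0],"rotation":[0,0,0]},
    {"translation":[0.22,-0.46,0],"rotation":[0,0,0]},
    {"translation":[0.27,-0.57,0],"rotation":[0,0,0]},
    {"translation":[0.31,-0.65,0],"rotation":[0,0,0]},
    {"translation":[0.34,-0.71,0],"rotation":[0,0,0]},
    {"translation":[0.353,-0.728,0],"rotation":[0,0,0]},
    {"translation":[0.353,-0.728,0],"rotation":[0,0,0]},
  ],
)

```text
t: 38.93
eef_pos: [0.6051, -0.0769, 0.2068]
ee_rot: [3.141, 0.003, 0.015]
force: [0.1, 0.9, -5.0]
width: 0.0485
gripper_force: 24.7
```

>>> apply_moves(
  steps=[
    {"translation":[0,0,0],"rotation":[0,0,0]},
    {"translation":[0,0,-0.04],"rotation":[0,0,0]},
    {"translation":[0,0,-0.1],"rotation":[0,0,0]},
    {"translation":[0,0,-0.18],"rotation":[0,0,0]},
    {"translation":[0,0,-0.26],"rotation":[0,0,0]},
    {"translation":[0,0,-0.34],"rotation":[0,0,0]},
    {"translation":[0,0,-0.4],"rotation":[0,0,0]},
    {"translation":[0,0,-0.45],"rotation":[0,0,0]},
    {"translation":[0,0,-0.48],"rotation":[0,0,0]},
    {"translation":[0,0,-0.48],"rotation":[0,0,0]},
  ],
)

```text
t: 39.77
eef_pos: [0.6041, -0.074, 0.0866]
ee_rot: [3.141, 0.004, 0.019]
force: [-0.2, -0.2, -3.9]
width: 0.0484
gripper_force: 24.7
```

>>> apply_moves(
  steps=[
    {"translation":[0,0,0],"rotation":[0,0,0]},
    {"translation":[0,0,0],"rotation":[0,0,0]},
    {"translation":[0,0,0],"rotation":[0,0,0]},
    {"translation":[0,0,0],"rotation":[0,0,0]},
    {"translation":[0,0,0],"rotation":[0,0,0]},
    {"translation":[0,0,0],"rotation":[0,0,0]},
    {"translation":[0,0,0],"rotation":[0,0,0]},
    {"translation":[0,0,0],"rotation":[0,0,0]},
    {"translation":[0,0,0],"rotation":[0,0,0]},
    {"translation":[0,0,0],"rotation":[0,0,0]},
  ],
)

```text
t: 40.6
eef_pos: [0.6058, -0.0747, 0.0888]
ee_rot: [3.142, 0.0, 0.018]
force: [-0.1, -1.0, -5.8]
width: 0.0483
gripper_force: 24.7
```

>>> apply_moves(
  steps=[
    {"translation":[0,0,-0.01],"rotation":[0,0,0]},
    {"translation":[0,0,-0.02],"rotation":[0,0,0]},
    {"translation":[0,0,-0.03],"rotation":[0,0,0]},
    {"translation":[0,0,-0.035],"rotation":[0,0,0]},
    {"translation":[0,0,-0.038],"rotation":[0,0,0]},
    {"translation":[0,0,-0.041],"rotation":[0,0,0]},
    {"translation":[0,0,-0.044],"rotation":[0,0,0]},
    {"translation":[0,0,-0.044],"rotation":[0,0,0]},
    {"translation":[0,0,-0.044],"rotation":[0,0,0]},
    {"translation":[0,0,-0.044],"rotation":[0,0,0]},
  ],
)

```text
t: 41.43
eef_pos: [0.606, -0.0747, 0.0783]
ee_rot: [3.142, -0.0, 0.018]
force: [-2.4, 0.4, 1.3]
width: 0.0481
gripper_force: 24.7
```

>>> apply_moves(
  steps=[
    {"translation":[0,0,-0.002],"rotation":[0,0,0]},
    {"translation":[0,0,-0.002],"rotation":[0,0,0]},
    {"translation":[0,0,-0.002],"rotation":[0,0,0]},
    {"translation":[0,0,-0.002],"rotation":[0,0,0]},
    {"translation":[0,0,-0.002],"rotation":[0,0,0]},
    {"translation":[0,0,0],"rotation":[0,0,0]},
    {"translation":[0,0,0.05],"rotation":[0,0,0]},
    {"translation":[0,0,0.12],"rotation":[0,0,0]},
    {"translation":[0,0,0.2],"rotation":[0,0,0]},
    {"translation":[0,0,0.28],"rotation":[0,0,0]},
  ],
  jaw=-1,
)

```text
t: 42.27
eef_pos: [0.6056, -0.0748, 0.1483]
ee_rot: [3.141, 0.001, 0.018]
force: [0.6, 0.1, 0.6]
width: 0.0877
gripper_force: 0.0
```

>>> apply_moves(
  steps=[
    {"translation":[0,0,0.08],"rotation":[0,0,0]},
    {"translation":[0,0,0.16],"rotation":[0,0,0]},
    {"translation":[0,0,0.24],"rotation":[0,0,0]},
    {"translation":[0,0,0.32],"rotation":[0,0,0]},
    {"translation":[-0.05,0,0.36],"rotation":[0,0,0]},
    {"translation":[-0.12,0,0.36],"rotation":[0,0,0]},
    {"translation":[-0.18,0,0.36],"rotation":[0,0,0]},
    {"translation":[-0.24,0,0.36],"rotation":[0,0,0]},
    {"translation":[-0.24,0,0.36],"rotation":[0,0,0]},
    {"translation":[-0.24,0,0.36],"rotation":[0,0,0]},
  ],
)

```text
t: 43.1
eef_pos: [0.5456, -0.0747, 0.2385]
ee_rot: [-3.141, -0.001, 0.018]
force: [1.9, 0.5, 0.8]
width: 0.0876
gripper_force: 0.0
```

Run:
```python
from h import *
im,m=snap('w9')
c=blob(im,(230,20,340,240),lambda b,h:(h[...,1]<85)&(b.sum(-1)>330)); print(cv2.boundingRect(c),cv2.contourArea(c))
# pixel positions of expected pad corners, small char map of felt mask around them
Rm=R.from_euler('xyz',m['rotation']).as_matrix()
def proj(P):
    d=Rm.T@(np.array(P)-m['xyz']);t=np.arctan2(np.hypot(d[0],d[1]),d[2]);s=t/np.hypot(d[0],d[1])
    return (m['cx']+m['fx']*d[0]*s,m['cy']+m['fy']*d[1]*s)
y=.0165
for dx,dy in[(.028,.037),(.028,-.037),(-.028,.037),(-.028,-.037)]:
    print(proj([.605+dx-y*dy,-.0747+dy+y*dx,.023]),'foot',proj([.605+dx*26/28-y*dy,-.0747+dy*35/37,.041]))
cv2.imwrite('pics/w9c.png',cv2.resize(im[60:240,180:380],None,fx=3.3,fy=3.3,interpolation=cv2.INTER_CUBIC))
```

```text
{'t': 43.1, 'eef_pos': array([ 0.54556761, -0.07471854,  0.23845688]), 'ee_rot': array([-3.14145094e+00, -1.17895465e-03,  1.79064478e-02]), 'width': 0.08755661078096617}
(246, 115, 60, 48) 2303.5
(np.float64(244.39576436262558), np.float64(111.12029362900648)) foot (np.float64(245.02554071280892), np.float64(112.70493874316514))
(np.float64(309.7797747991302), np.float64(111.21692003891336)) foot (np.float64(309.9857959617421), np.float64(112.75735267459004))
(np.float64(244.99675351959817), np.float64(159.5312531333692)) foot (np.float64(244.83332623407014), np.float64(159.9243935610314))
(np.float64(309.03780224019874), np.float64(159.61182332083047)) foot (np.float64(308.47439073436516), np.float64(159.93735749577354))
```

>>> apply_moves(
  steps=[
    {"translation":[0,0.04,0],"rotation":[0,0,-0.1]},
    {"translation":[0,0.1,0],"rotation":[0,0,-0.2]},
    {"translation":[0,0.16,0],"rotation":[0,0,-0.3]},
    {"translation":[0,0.22,0],"rotation":[0,0,-0.4]},
    {"translation":[0,0.28,0],"rotation":[0,0,-0.5]},
    {"translation":[0,0.34,0],"rotation":[0,0,-0.6]},
    {"translation":[0,0.4,0],"rotation":[0,0,-0.7]},
    {"translation":[0,0.46,0],"rotation":[0,0,-0.8]},
    {"translation":[0,0.52,0],"rotation":[0,0,-0.9]},
    {"translation":[0,0.58,0],"rotation":[0,0,-1]},
  ],
)

```text
t: 43.98
eef_pos: [0.5465, 0.0712, 0.2375]
ee_rot: [3.141, 0.0, -0.509]
force: [-0.2, 0.4, 0.0]
width: 0.0876
gripper_force: 0.0
```

>>> apply_moves(
  steps=[
    {"translation":[0,0.06,0],"rotation":[0,0,-0.1]},
    {"translation":[0,0.12,0],"rotation":[0,0,-0.2]},
    {"translation":[0,0.18,0],"rotation":[0,0,-0.3]},
    {"translation":[0,0.24,0],"rotation":[0,0,-0.4]},
    {"translation":[0,0.3,0],"rotation":[0,0,-0.5]},
    {"translation":[0,0.36,0],"rotation":[0,0,-0.6]},
    {"translation":[0.01,0.42,0],"rotation":[0,0,-0.7]},
    {"translation":[0.02,0.48,0],"rotation":[0,0,-0.8]},
    {"translation":[0.026,0.54,0],"rotation":[0,0,-0.9]},
    {"translation":[0.026,0.6,0],"rotation":[0,0,-1]},
  ],
)

```text
t: 44.82
eef_pos: [0.5531, 0.2214, 0.2373]
ee_rot: [3.141, -0.0, -1.032]
force: [0.9, 0.3, 0.2]
width: 0.0875
gripper_force: 0.0
```

>>> apply_moves(
  steps=[
    {"translation":[0,0.06,0],"rotation":[0,0,-0.12]},
    {"translation":[0,0.12,0],"rotation":[0,0,-0.24]},
    {"translation":[0,0.18,0],"rotation":[0,0,-0.36]},
    {"translation":[0,0.24,0],"rotation":[0,0,-0.48]},
    {"translation":[0,0.28,0],"rotation":[0,0,-0.6]},
    {"translation":[0,0.31,0],"rotation":[0,0,-0.72]},
    {"translation":[0,0.31,0],"rotation":[0,0,-0.84]},
    {"translation":[0,0.31,0],"rotation":[0,0,-0.94]},
    {"translation":[0,0.31,0],"rotation":[0,0,-1]},
    {"translation":[0,0.31,0],"rotation":[0,0,-1]},
  ],
)

```text
t: 45.65
eef_pos: [0.5528, 0.2982, 0.2372]
ee_rot: [3.141, -0.001, -1.554]
force: [0.6, 0.1, 0.7]
width: 0.0874
gripper_force: 0.0
```

>>> apply_moves(
  steps=[
    {"translation":[-0.003,-0.002,-0.06],"rotation":[0,0,0]},
    {"translation":[-0.003,-0.002,-0.14],"rotation":[0,0,0]},
    {"translation":[-0.003,-0.002,-0.23],"rotation":[0,0,0]},
    {"translation":[-0.003,-0.002,-0.32],"rotation":[0,0,0]},
    {"translation":[-0.003,-0.002,-0.41],"rotation":[0,0,0]},
    {"translation":[-0.003,-0.002,-0.5],"rotation":[0,0,0]},
    {"translation":[-0.003,-0.002,-0.59],"rotation":[0,0,0]},
    {"translation":[-0.003,-0.002,-0.67],"rotation":[0,0,0]},
    {"translation":[-0.003,-0.002,-0.715],"rotation":[0,0,0]},
    {"translation":[-0.003,-0.002,-0.725],"rotation":[0,0,0]},
  ],
)

```text
t: 46.48
eef_pos: [0.5508, 0.2965, 0.0539]
ee_rot: [3.139, -0.003, -1.553]
force: [-0.1, -1.3, 0.5]
width: 0.0877
gripper_force: 0.0
```

>>> apply_moves(
  steps=[
    {"translation":[0,0,0],"rotation":[0,0,0]},
    {"translation":[0,0,0],"rotation":[0,0,0]},
    {"translation":[0,0,0],"rotation":[0,0,0]},
    {"translation":[0,0,0],"rotation":[0,0,0]},
    {"translation":[0,0,0],"rotation":[0,0,0]},
    {"translation":[0,0,0],"rotation":[0,0,0]},
    {"translation":[0,0,0],"rotation":[0,0,0]},
    {"translation":[0,0,0],"rotation":[0,0,0]},
    {"translation":[0,0,0],"rotation":[0,0,0]},
    {"translation":[0,0,0],"rotation":[0,0,0]},
  ],
  jaw=0.3,
  newtons=25,
)

```text
t: 47.32
eef_pos: [0.5518, 0.2975, 0.0571]
ee_rot: [-3.141, 0.0, -1.553]
force: [-2.3, 0.2, 6.5]
width: 0.0493
gripper_force: 25.0
```

>>> apply_moves(
  steps=[
    {"translation":[0,0,0.02],"rotation":[0,0,0]},
    {"translation":[0,0,0.06],"rotation":[0,0,0]},
    {"translation":[0,0,0.12],"rotation":[0,0,0]},
    {"translation":[0,0,0.2],"rotation":[0,0,0]},
    {"translation":[0,0,0.28],"rotation":[0,0,0]},
    {"translation":[0,0,0.36],"rotation":[0,0,0]},
    {"translation":[0,0,0.44],"rotation":[0,0,0]},
    {"translation":[0,0,0.52],"rotation":[0,0,0]},
    {"translation":[0,0,0.58],"rotation":[0,0,0]},
    {"translation":[0,0,0.6],"rotation":[0,0,0]},
  ],
)

```text
t: 48.15
eef_pos: [0.5523, 0.2978, 0.2098]
ee_rot: [-3.139, 0.002, -1.553]
force: [-0.2, -0.1, -3.0]
width: 0.0497
gripper_force: 25.0
```

>>> apply_moves(
  steps=[
    {"translation":[0.006,-0.03,0],"rotation":[0,0,0]},
    {"translation":[0.02,-0.09,0],"rotation":[0,0,0]},
    {"translation":[0.04,-0.19,0],"rotation":[0,0,0]},
    {"translation":[0.066,-0.31,0],"rotation":[0,0,0]},
    {"translation":[0.092,-0.43,0],"rotation":[0,0,0]},
    {"translation":[0.12,-0.56,0],"rotation":[0,0,0]},
    {"translation":[0.146,-0.69,0],"rotation":[0,0,0]},
    {"translation":[0.17,-0.81,0],"rotation":[0,0,0]},
    {"translation":[0.19,-0.9,0],"rotation":[0,0,0]},
    {"translation":[0.201,-0.939,0],"rotation":[0,0,0]},
  ],
)

```text
t: 48.98
eef_pos: [0.6008, 0.0584, 0.2049]
ee_rot: [3.138, -0.001, -1.556]
force: [-0.0, 0.1, -2.9]
width: 0.0497
gripper_force: 25.0
```

>>> apply_moves(
  steps=[
    {"translation":[0,0,0],"rotation":[0,0,0]},
    {"translation":[0,0,0],"rotation":[0,0,0]},
    {"translation":[0,0,-0.04],"rotation":[0,0,0]},
    {"translation":[0,0,-0.1],"rotation":[0,0,0]},
    {"translation":[0,0,-0.18],"rotation":[0,0,0]},
    {"translation":[0,0,-0.26],"rotation":[0,0,0]},
    {"translation":[0,0,-0.34],"rotation":[0,0,0]},
    {"translation":[0,0,-0.41],"rotation":[0,0,0]},
    {"translation":[0,0,-0.46],"rotation":[0,0,0]},
    {"translation":[0,0,-0.48],"rotation":[0,0,0]},
  ],
)

```text
t: 49.82
eef_pos: [0.5999, 0.0632, 0.0834]
ee_rot: [3.137, -0.001, -1.552]
force: [-0.4, -0.4, -2.7]
width: 0.0496
gripper_force: 25.0
```

>>> apply_moves(
  steps=[
    {"translation":[0,0,0],"rotation":[0,0,0]},
    {"translation":[0,0,-0.01],"rotation":[0,0,0]},
    {"translation":[0,0,-0.02],"rotation":[0,0,0]},
    {"translation":[0,0,-0.028],"rotation":[0,0,0]},
    {"translation":[0,0,-0.028],"rotation":[0,0,0]},
    {"translation":[0,0,-0.028],"rotation":[0,0,0]},
    {"translation":[0,0,-0.028],"rotation":[0,0,0]},
    {"translation":[0,0,-0.028],"rotation":[0,0,0]},
    {"translation":[0,0,-0.028],"rotation":[0,0,0]},
    {"translation":[0,0,-0.028],"rotation":[0,0,0]},
  ],
)

```text
t: 50.65
eef_pos: [0.6019, 0.0625, 0.0797]
ee_rot: [-3.141, 0.0, -1.553]
force: [0.1, 0.3, -3.1]
width: 0.0498
gripper_force: 25.0
```

>>> apply_moves(
  steps=[
    {"translation":[0,0.001,-0.004],"rotation":[0,0,0]},
    {"translation":[0,0.001,-0.008],"rotation":[0,0,0]},
    {"translation":[0,0.001,-0.011],"rotation":[0,0,0]},
    {"translation":[0,0.001,-0.013],"rotation":[0,0,0]},
    {"translation":[0,0.001,-0.015],"rotation":[0,0,0]},
    {"translation":[0,0.001,-0.015],"rotation":[0,0,0]},
    {"translation":[0,0.001,-0.015],"rotation":[0,0,0]},
    {"translation":[0,0.001,-0.015],"rotation":[0,0,0]},
    {"translation":[0,0.001,-0.015],"rotation":[0,0,0]},
    {"translation":[0,0.001,-0.015],"rotation":[0,0,0]},
  ],
)

```text
t: 51.48
eef_pos: [0.6018, 0.0627, 0.0761]
ee_rot: [-3.141, -0.0, -1.553]
force: [-4.4, 0.3, 5.5]
width: 0.0492
gripper_force: 25.0
```

>>> apply_moves(
  steps=[
    {"translation":[0,0,0],"rotation":[0,0,0]},
    {"translation":[0,0,0],"rotation":[0,0,0]},
    {"translation":[0,0,0],"rotation":[0,0,0]},
    {"translation":[0,0,0],"rotation":[0,0,0]},
    {"translation":[0,0,0],"rotation":[0,0,0]},
    {"translation":[0,0,0],"rotation":[0,0,0]},
    {"translation":[0,0,0.05],"rotation":[0,0,0]},
    {"translation":[0,0,0.12],"rotation":[0,0,0]},
    {"translation":[0,0,0.2],"rotation":[0,0,0]},
    {"translation":[0,0,0.28],"rotation":[0,0,0]},
  ],
  jaw=-1,
)

```text
t: 52.32
eef_pos: [0.6016, 0.0627, 0.1463]
ee_rot: [3.141, -0.0, -1.553]
force: [0.9, 0.3, -0.4]
width: 0.0873
gripper_force: 0.0
```

>>> apply_moves(
  steps=[
    {"translation":[0,0,0.08],"rotation":[0,0,0]},
    {"translation":[0,0,0.16],"rotation":[0,0,0]},
    {"translation":[0,0,0.24],"rotation":[0,0,0]},
    {"translation":[0,0,0.32],"rotation":[0,0,0]},
    {"translation":[0,0.05,0.36],"rotation":[0,0,0]},
    {"translation":[0,0.12,0.36],"rotation":[0,0,0]},
    {"translation":[0,0.2,0.36],"rotation":[0,0,0]},
    {"translation":[0,0.28,0.36],"rotation":[0,0,0]},
    {"translation":[0,0.3,0.36],"rotation":[0,0,0]},
    {"translation":[0,0.3,0.36],"rotation":[0,0,0]},
  ],
)

```text
t: 53.15
eef_pos: [0.6016, 0.1395, 0.2353]
ee_rot: [3.141, -0.0, -1.551]
force: [0.4, -0.5, -0.8]
width: 0.0878
gripper_force: 0.0
```

Run:
```python
from h import *
im,m=snap('w10')
Rm=R.from_euler('xyz',m['rotation']).as_matrix()
def proj(P):
    d=Rm.T@(np.array(P)-m['xyz']);t=np.arctan2(np.hypot(d[0],d[1]),d[2]);s=t/np.hypot(d[0],d[1])
    return np.array((m['cx']+m['fx']*d[0]*s,m['cy']+m['fy']*d[1]*s))
u,v=proj([.602,.063,.03]).astype(int)
print(u,v,proj([.602,.063,.023]),proj([.605,-.0747,.023]))
w9=cv2.imread('pics/w9.png')
t=grab_frame('top');cv2.imwrite('pics/t10.png',t)
z=lambda a,w,h:cv2.resize(a,(w,h),interpolation=cv2.INTER_CUBIC)
a=z(w9[95:180,227:327],400,340);b=z(im[v-42:v+43,u-50:u+50],400,340)
cv2.imwrite('pics/fin.png',np.vstack([np.hstack([a,b]),np.hstack([z(t[120:270,110:490],620,245),z(im[::3,::3],180,245)])]))
```

```text
{'t': 53.15, 'eef_pos': array([0.60161199, 0.13948347, 0.23525788]), 'ee_rot': array([ 3.14102690e+00, -5.03131408e-05, -1.55125244e+00]), 'width': 0.08782078130737063}
278 120 [278.72731439 120.20150499] [278.4449127    3.73775468]
```

View pics/fin.png

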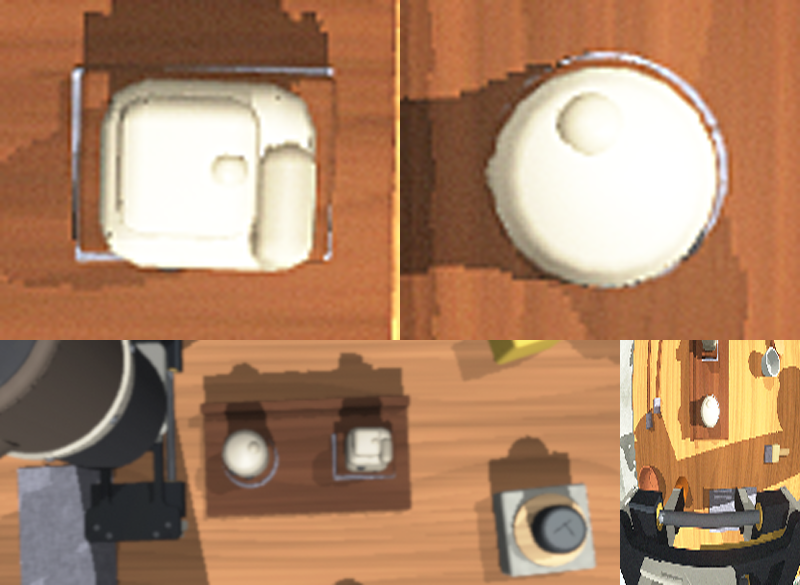

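The boulder's rim is even on the visible side, and the peak stands square with a slightly wider left rim. I'll check both numerically.

Run:
```python
from h import *
import pickle
im=cv2.imread('pics/w9.png').astype(int);m=pickle.load(open('pics/w9.pkl','rb'))
B=lambda a:a[...,0]-a[...,2]   # blue minus red: felt high, wood low
print('L',B(im[122:134,242:252]).mean(0).round()); print('R',B(im[118:155,302:314]).mean(0).round())
print('far',B(im[107:118,255:300]).mean(1).round()); print('near',B(im[152:166,248:252]).mean(1).round())
for u in (244,246,247,308,309,310): print(u,'pad',pt(m,u,130,.023,True)[1],'foot',pt(m,u,130,.041,True)[1])
for v in (111,112,113,114,158,159,160): print(v,'pad',pt(m,250,v,.023,True)[0],'foot',pt(m,250,v,.041,True)[0])
print(m['xyz'])
a=cv2.imread('pics/top0.png');b=cv2.imread('pics/t10.png')
L=lambda b,h:(h[...,1]<70)&(b.sum(-1)>420)
for n,bx in(('boulder',(245,170,280,205)),('peak',(318,168,355,203))):
    r=[]
    for i in(a,b):
        c=blob(i,bx,L);M=cv2.moments(c);r.append((M['m10']/M['m00'],M['m01']/M['m00'],M['m00']))
    print(n,np.round(r,2))
```

```text
L [-86. -89. -93.   7.   2. -57. -82. -87. -86. -93.]
R [ -37.  -40.  -51.  -63. -115. -114. -107.  -85. -105. -114. -114. -114.]
far [-62. -64. -63. -61. -39. -24. -57. -60. -46. -38. -37.]
near [ -85.  -86.  -89.  -90.  -99. -108.   -6.   19.  -82. -106.  -92.  -94.
  -90.  -89.]
244 pad -0.0369 foot -0.0387
246 pad -0.0392 foot -0.0409
247 pad -0.0404 foot -0.042
308 pad -0.1098 foot -0.1081
309 pad -0.111 foot -0.1092
310 pad -0.1121 foot -0.1103
111 pad 0.6325 foot 0.6323
112 pad 0.6314 foot 0.6312
113 pad 0.6302 foot 0.6301
114 pad 0.6291 foot 0.629
158 pad 0.5782 foot 0.5806
159 pad 0.5771 foot 0.5795
160 pad 0.5759 foot 0.5783
[ 0.62694625 -0.07378849  0.39601985]
boulder [[259.98 190.38 416.5 ]
 [260.06 189.92 471.  ]]
peak [[336.6  186.55 412.  ]
 [337.04 186.74 492.  ]]
```

```bash
python3 -c "
from station import *
print(job_done())"
```

```text
the job is handed in; nothing more can be done
None
```

The drum stands on the plinth disc and both stones are back upright on their own pads (drum and peak stone within about 1 mm of centre by camera). The gripper is open and clear, the cup and jar were not touched, and the job was handed in at about 53 s.

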